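# Stand the finished module housings in a tight row on the outgoing rack

## Task

Take the two aluminium module housings off the pile on the foam block, the upper one first, and stand them on end on the rack next to the one already there, black sockets upwards. Leave all three as one neat row: broad faces together without gaps, pushed up against the rack's end panel, square to it, narrow sides in line; leave the solder reel, the jar and the screwdriver where they are.

Things in the scene. Friction and masses are not known exactly. Their poses are not given: they have to be found in the camera images.
- housing_a: Aluminium module housing with a dark seam, 60 (x) x 32 (y) x 90 (z) mm, about 0.25 kg; black socket strip 34 x 14 mm, 6 mm proud, on its 60 x 32 mm +z end. Origin at the centre of the metal body. Already stands on the rack, sockets up, loose, 12 to 30 mm short of the end panel, a little askew.
- housing_b: Aluminium module housing with a dark seam, 60 (x) x 32 (y) x 90 (z) mm, about 0.25 kg; black socket strip 34 x 14 mm, 6 mm proud, on its 60 x 32 mm +z end. Origin at the centre of the metal body. Upper one of the pile, loose, lying on a broad face: its y axis points down, its socket end towards +y (within 0.45 rad), its centre 88 mm above the table.
- housing_c: Aluminium module housing with a dark seam, 60 (x) x 32 (y) x 90 (z) mm, about 0.25 kg; black socket strip 34 x 14 mm, 6 mm proud, on its 60 x 32 mm +z end. Origin at the centre of the metal body. Lower one of the pile, under housing_b within 12 mm and 0.13 rad, loose, lying likewise (y axis down, socket end towards +y), its centre 56 mm above the table.
- block: Fixed black foam block under the pile, 48 (x) x 76 (y) x 40 (z) mm, narrower than the housings. Origin at the centre of its underside.
- rack: Fixed low rack: a grey board 150 (x) x 300 (y) mm, its top 50 mm above the table, open at the front, the back and the right. An 8 mm thick end panel, 70 mm high above the board, closes its left (+y) end. Origin under the board's centre at table height; x depth, y along the row towards the end panel, z up.
- rack_end (a point): Point on the top of the rack's board, at the inner face of the end panel, in the middle of the board's depth; axes as the rack's. A tight row of three has its housings' centres 16, 48 and 80 mm from here along -y, 45 mm above it; the row need not be centred on the board's depth.
- spool: Bystander: solder reel with white flanges, standing on its flange, 70 mm diameter, 60 mm high, beyond the work. Origin at the centre of its underside.
- jar: Bystander: small amber glass jar with a black cap, 56 mm diameter, 65 mm high. Origin at the centre of its underside.
- driver: Bystander: screwdriver with a black handle, lying beyond the rack. Origin on its axis line at table height.

How it is judged:
On the way:
1. the upper housing of the pile stands on the rack, sockets up, while the lower one still lies on the block (x of housing_b in the frame of rack_end between -0.05 and 0.05 m and y of housing_b in the frame of rack_end between -0.3 and 0 m and z of housing_b in the frame of rack_end between 0.04 and 0.05 m and angle between housing_b's own z axis and vertical below 0.06 rad and distance of housing_c from where it was at the start of the episode below 0.03 m), for 0.2 s.
At the end, for the whole second after the job is handed in: All three stand on the rack's board at rest, sockets up (within 0.06 rad), square to the end panel within 0.07 rad, every centre within 85.5 mm of the panel's face (80 if no gaps) and 50 mm of mid-depth; the two new centres within 6 mm in depth of housing_a's (x of housing_a in the frame of rack_end between -0.05 and 0.05 m and y of housing_a in the frame of rack_end between -0.3 and 0 m and z of housing_a in the frame of rack_end between 0.04 and 0.05 m and angle between each of housing_a, housing_b, housing_c's own z axis and vertical below 0.06 rad and y of each of housing_a, housing_b, housing_c in the frame of rack_end above -0.0855 m and angle between the y axis of each of housing_a, housing_b, housing_c and the y axis of rack, either way round below 0.07 rad and linear speed of each of housing_a, housing_b, housing_c below 0.02 m/s and x of housing_b in the frame of rack_end between -0.05 and 0.05 m and y of housing_b in the frame of rack_end between -0.3 and 0 m and z of housing_b in the frame of rack_end between 0.04 and 0.05 m and x of housing_c in the frame of rack_end between -0.05 and 0.05 m and y of housing_c in the frame of rack_end between -0.3 and 0 m and z of housing_c in the frame of rack_end between 0.04 and 0.05 m and x of housing_b in the frame of housing_a between -0.006 and 0.006 m and x of housing_c in the frame of housing_a between -0.006 and 0.006 m); the robot touches nothing.
It fails at once if the solder reel is disturbed (moved more than 20 mm) (distance of spool from where it was at the start of the episode above 0.02 m).
It fails at once if the jar is disturbed (moved more than 20 mm) (distance of jar from where it was at the start of the episode above 0.02 m).
It fails at once if the screwdriver is disturbed (moved more than 20 mm) (distance of driver from where it was at the start of the episode above 0.02 m).
It also fails if it takes over 58 s, if anything falls off the work surface, if the arm or the gripper's body presses on something with over 40 N, if the wrist force passes 120 N, or if a joint passes its speed limit or range.

## Robot

A 7-joint arm with a two-finger parallel gripper is mounted at the origin on the work surface. World frame = base frame: x ahead of the robot, y to its left, z up, the work surface at z = 0. Lengths are in m, angles in rad, forces in N, time in s.
With the tool pointing down it reaches from about 0.425 to 0.925 m from the base axis. Payload 6.8 kg.
Tool frame: the origin (TCP) lies on the centre line of the jaws, within the pads' length; the fingertips stand 25 mm ahead of it and the grasp point (between the pads) lies 6 mm ahead of it; z points along the fingers, y is the direction in which the jaws open and shut (so a half turn about z gives the same grasp; the last joint's range is limited). The gripper opens to 85 mm and grips with 20 to 120 N. Pads are 22 mm wide; open, the fingers measure 114 mm over their backs; the gripper's body (76 mm by 85 mm) begins 54 mm behind the grasp point. The pads swing forward as they close: fully open they stand 13 mm farther back than shut.
Start: joints at [1.131, 0.477, 0.022, 1.555, -0.011, 1.109, -0.083], TCP at [0.22, -0.638, 0.256] pointing down, gripper open.
Joint ranges: [-2.96, 2.96], [-0.34, 2.1], [-1.41, 1.46], [0.24, 2.44], [-1.37, 4.51], [0.17, 1.92], [-2.96, 2.96]. Speed limits (rad/s): [2.39, 2.39, 3.14, 3.14, 3.14, 3.14, 3.14].

## Interface

Orientations are given as a unit quaternion [w, x, y, z].
In Python, from station import status, cams, order, models gives the robot as it stands.
- The arm moves only by the tool move_arm, never from a script. Its argument "steps" is one flat list of numbers, 7 for each row, row after row: the gripper's target within -1 to 1 (fully open at 1, half-way at 0, shut at -1), then the shift along the world's x, y, z in cm, then the turn, a rotation vector about the world's x, y, z in degrees. A call has 1 to 8 rows; each row shifts and turns the commanded pose from where the row before left it; what a row does not reach is not made up. A row lasts 1/10 s, in which the tool goes at most 50 mm and 8.59 degrees, less where a joint would pass 70% of its speed; a pose out of reach is approached as far as the arm can. A call with a gripper value outside its range is refused whole. The fingers move at their own pace and stop on an object; "newtons" is the grip in N (left out, the last holds). Time passes only in rows, so rows that do not move let the fingers close. It gives the time, the measured TCP pose, the force and the opening at its end, in the units of the state.
- status.get_obs(): the state, without advancing time (a new reading comes with each control period).
- cams.read_camera(name): name is "side" or "top"; returns a dict with "pixels" (420x560x3 uint8, red, green, blue), "mtx" (3x3 intrinsics, pixels), "T" (4x4, takes a point from camera to world coordinates). Camera axes: x right, y down, z forward; pixel columns grow to the right and rows downward; lengths in m; the calibration is good to about 2 mm. A picture is of the moment at which its call begins. There is no depth.
- order.hand_in(): hands the job in, once; it reports no verdict.
Trained networks look in the newest picture that a camera, given by its name, has taken for a name from the list of things; names that differ only in an ending like _2 or _b are one class to them, and where a whole thing is asked for, a point or a joint stands for the part that bears it (a point fixed in the world has none). Each returns a list of dicts, best first, with "score" (0 to 1); they miss things now and then, are a little off and sometimes report something else, mostly with a low value. They report only what shows in the picture. A call takes as long as a camera call.
- models.silhouettes(camera, query): "region" (420x560 bool, what is visible of it) and "box" ([centre column, centre row, width, height] in pixels, round what is visible of it).
- models.place_of(camera, query): "position" ([row, column] in pixels: a listed point, or the origin of a listed thing).
The state is a dict: "t": time; "q": joint angles; "joint_vel": joint speeds; "joint_torque": joint torques, N m; "eef_pos": TCP position; "tool_rot": TCP orientation; "contact_force": force on the tool from outside, world axes, zero at the start; "torque": the same for the moment, N m; "gripper_width": opening from 0.0 (shut) to 1.0 (fully open).
Only numpy, scipy, OpenCV 4.12 (cv2) and the standard library are available. Lean on these libraries where they do the work, as an engineer would, in place of code of your own. Each camera call takes 0.05 s, during which the arm holds its last target.

## Working session

There is one attempt and no reset: what is moved stays moved. The work goes in short steps, Python scripts to look and compute and a tool call to move; the robot and the scene stay as the last step left them, time stands still between calls to the robot, and variables do not carry over. Pictures are saved under pics/ and viewed, and the job is handed in when it is done.

Besides the shell and the picture viewer there is one more tool, called after "Emit:" by a JSON object that holds its "op" and its "data", one argument or row to a line. move_arm: Moves the arm, as the interface text tells. Its arguments: {"type":"object","properties":{"steps":{"type":"array"},"newtons":{"type":"number"}},"required":["steps"]}

```bash
mkdir -p pics; ls
python3 - <<'E'
from station import status,cams,order,models
import cv2,numpy as np
for n in ["side","top"]:
    r=cams.read_camera(n); cv2.imwrite(f"pics/{n}0.png",r["pixels"][:,:,::-1])
    print(n,r["mtx"].round(1).tolist(),r["T"].round(4).tolist())
    for q in ["housing_a","block","rack","rack_end","spool","jar","driver"]:
        print(q,[(p["position"],round(p["score"],2)) for p in models.place_of(n,q)][:4])
o=status.get_obs();print({k:np.round(v,3).tolist() for k,v in o.items()})
E
```

```text
pics
side [[524.3, 0.0, 282.1], [0.0, 524.3, 206.5], [0.0, 0.0, 1.0]] [[0.9965, -0.048, 0.0688, 0.5465], [-0.0834, -0.651, 0.7544, -0.8912], [0.0085, -0.7575, -0.6527, 0.8397], [0.0, 0.0, 0.0, 1.0]]
housing_a [([315.5, 211.2], 0.64), ([141.6, 228.7], 0.58)]
block [([341.2, 217.4], 0.54)]
rack []
rack_end [([149.5, 226.7], 0.72), ([141.2, 227.1], 0.6)]
spool [([262.1, 342.8], 0.82), ([148.4, 227.1], 0.44)]
jar [([341.9, 340.9], 0.74)]
driver [([194.0, 332.8], 0.91), ([259.5, 342.6], 0.71), ([311.8, 209.5], 0.27)]
top [[518.8, 0.0, 290.7], [0.0, 518.8, 202.5], [0.0, 0.0, 1.0]] [[-0.0809, -0.9733, 0.2147, 0.358], [-0.9967, 0.0796, -0.0145, 0.0176], [-0.0029, -0.2151, -0.9766, 1.3769], [0.0, 0.0, 0.0, 1.0]]
housing_a [([260.8, 414.9], 0.73), ([261.0, 202.8], 0.62), ([258.9, 412.3], 0.44)]
block []
rack [([264.1, 248.0], 0.59), ([171.2, 323.4], 0.2)]
rack_end [([263.9, 189.9], 0.72)]
spool [([170.3, 322.7], 0.86)]
jar [([174.6, 405.9], 0.74), ([269.8, 246.6], 0.5)]
driver [([169.7, 242.7], 0.72)]
{'t': 0.8, 'q': [1.131, 0.477, 0.022, 1.555, -0.012, 1.109, -0.083], 'joint_vel': [-0.002, 0.0, 0.001, -0.0, -0.0, 0.001, -0.0], 'joint_torque': [-0.001, -59.625, 1.606, -28.153, 0.013, 0.001, -0.0], 'eef_pos': [0.22, -0.638, 0.256], 'tool_rot': [0.0, 0.986, 0.165, 0.0], 'contact_force': [0.195, 0.382, 0.068], 'torque': [-0.001, 0.029, -0.016], 'gripper_width': 1.002}
```

View pics/side0.png

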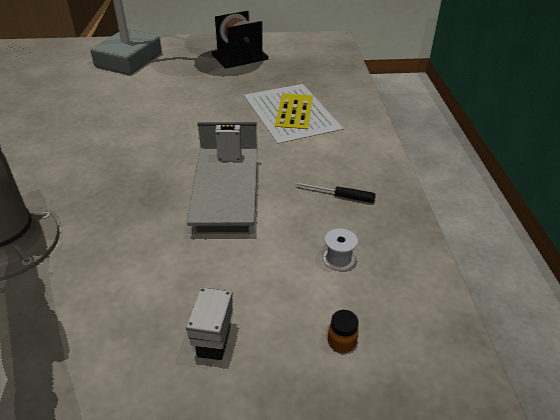

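View pics/top0.png

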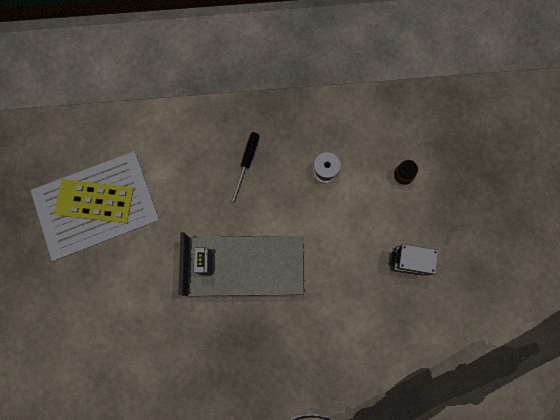

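```bash
cat > h.py <<'E'
import numpy as np,cv2
CAM={"side":(np.array([[524.3,0,282.1],[0,524.3,206.5],[0,0,1]]),None),}
def load():
    from station import cams
    return {n:cams.read_camera(n) for n in("side","top")}
def ray(r,u,v,z):
    d=r["T"][:3,:3]@np.linalg.inv(r["mtx"])@[u,v,1];c=r["T"][:3,3]
    return c+d*(z-c[2])/d[2]
def proj(r,P):
    P=np.atleast_2d(P);c=(P-r["T"][:3,3])@r["T"][:3,:3];p=c@r["mtx"].T
    return p[:,:2]/p[:,2:]
def crop(img,x0,y0,w,h,s,fn):
    c=cv2.resize(img[y0:y0+h,x0:x0+w,::-1],None,fx=s,fy=s,interpolation=cv2.INTER_CUBIC)
    for i in range(0,w,10): cv2.putText(c,str(x0+i),(i*s,8),0,.3,(0,255,255));cv2.line(c,(i*s,10),(i*s,16),(0,255,255))
    for j in range(10,h,10): cv2.putText(c,str(y0+j),(0,j*s+4),0,.3,(0,255,255))
    cv2.imwrite(fn,c)
E
python3 - <<'E'
from h import *
import pickle
r=load();pickle.dump(r,open("r0.pkl","wb"))
crop(r["top"]["pixels"],375,225,80,60,10,"pics/tp.png")
crop(r["top"]["pixels"],170,222,145,85,5,"pics/tr.png")
crop(r["side"]["pixels"],170,275,80,90,6,"pics/sp.png")
crop(r["side"]["pixels"],180,110,90,130,4,"pics/sr.png")
E
```

```text
(no output)
```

View pics/tp.png

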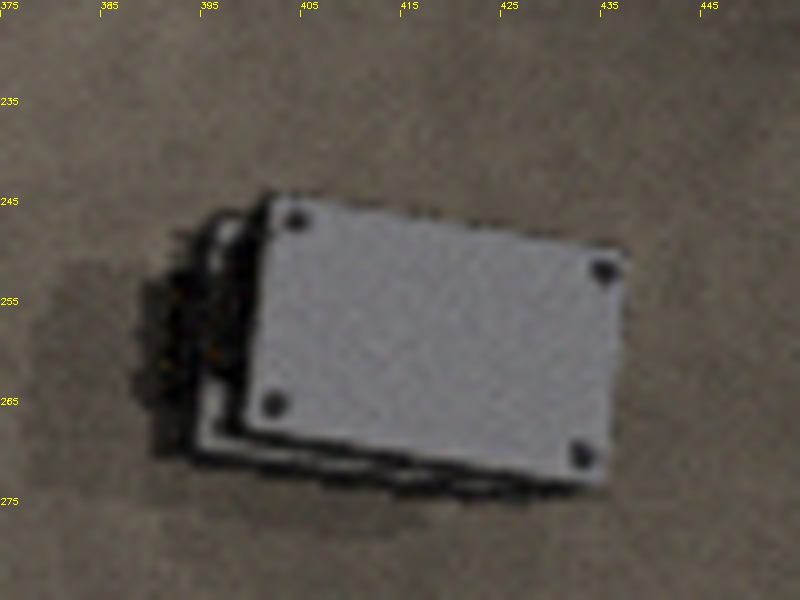

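View pics/tr.png

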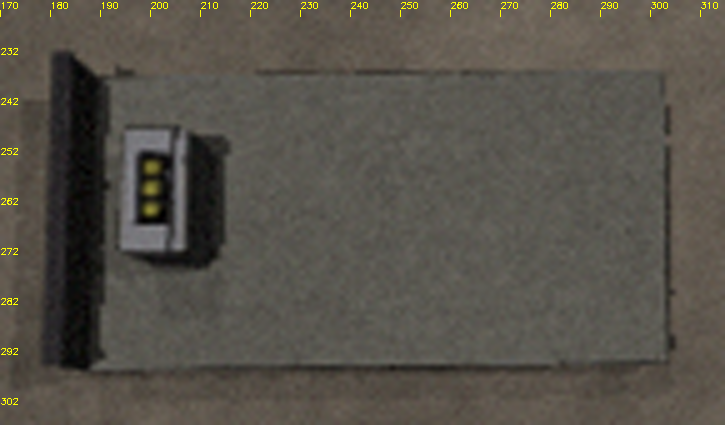

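View pics/sp.png

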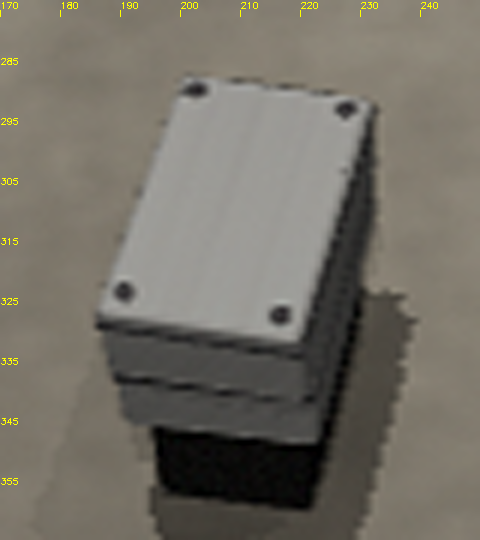

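View pics/sr.png

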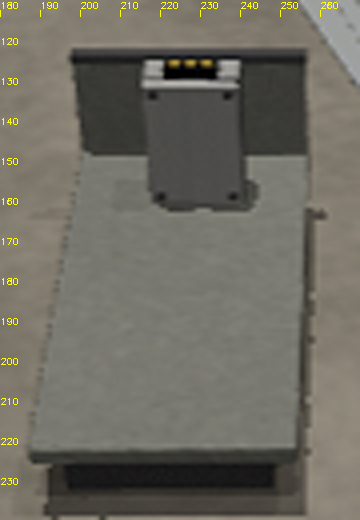

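```bash
cat > fit.py <<'E'
from h import *
import pickle
from scipy.optimize import least_squares
r=pickle.load(open("r0.pkl","rb"))
def fit(model,obs,x0):
    f=lambda p:np.concatenate([(proj(r[c],model(p,k))[0]-uv) for c,k,uv in obs])
    s=least_squares(f,x0,loss="soft_l1");print(s.x.round(4),"res",np.abs(s.fun).mean().round(2), s.fun.round(1).tolist());return s.x
def rect(z,lx,ly):
    def m(p,k):
        c,s=np.cos(p[2]),np.sin(p[2]);a=k[0]*lx/2;b=k[1]*ly/2;zz=k[2] if len(k)>2 else z
        return [p[0]+c*a-s*b,p[1]+s*a+c*b,zz]
    return m
T,S="top","side"
print("B");fit(rect(.104,.06,.09),[(T,(1,1),(401.5,243.7)),(T,(1,-1),(437.2,249.5)),(T,(-1,-1),(435,273)),(T,(-1,1),(398.8,267.5)),
 (S,(-1,1),(200.3,287.3)),(S,(1,1),(232,291.7)),(S,(1,-1),(219.5,332.3)),(S,(-1,-1),(185.8,327.5))],[.45,-.2,0])
print("C");fit(rect(.072,.06,.09),[(T,(-1,1),(394,269.5)),(S,(-1,-1,.04),(190.5,345)),(S,(1,-1,.04),(222.7,348.5)),(S,(-1,-1),(188.5,338))],[.45,-.2,0])
print("rack");fit(rect(.05,.15,.30),[(T,(1,-1),(302.3,235.9)),(T,(-1,-1),(303.1,293.9)),(T,(1,1),(189,236.5)),(T,(-1,1),(187.9,295.1)),
 (S,(-1,-1),(187.5,222)),(S,(1,-1),(253.8,222)),(S,(-1,1),(199.5,148.3)),(S,(1,1),(256.5,148.3))],[.45,.2,0])
print("A");fit(rect(.14,.06,.032),[(T,(1,1),(194.5,247.1)),(T,(1,-1),(203.9,247.5)),(T,(-1,-1),(203.5,271.1)),(T,(-1,1),(193.5,271.5)),
 (S,(-1,1),(215.7,124.5)),(S,(1,1),(239.5,124.5)),(S,(1,-1),(239.5,130)),(S,(-1,-1),(215.2,130)),(S,(-1,-1,.05),(217,161.3)),(S,(1,-1,.05),(240,161.3))],[.45,.2,0])
E
python3 fit.py
```

```text
B
[ 0.4738 -0.3036 -0.2425] res 0.6 [0.5, -0.8, 1.2, -0.8, 0.9, -0.1, 0.4, -0.5, -0.6, -0.7, -0.1, -0.9, 0.0, -0.6, -0.7, -0.6]
C
[ 0.4734 -0.2952 -0.1861] res 0.7 [-0.1, 0.2, -0.3, 0.8, 0.7, 0.4, -0.2, -2.9]
rack
[ 0.4972  0.1261 -0.0666] res 0.97 [1.3, -1.2, 1.7, -0.3, -1.5, -0.1, -2.1, 0.3, -1.4, 1.0, -0.1, 0.6, 0.4, -1.8, -0.0, -1.9]
A
[ 0.5097  0.2268 -0.0713] res 0.8 [-1.2, -0.4, 2.8, -0.9, 2.5, 0.6, -1.0, 0.4, -0.1, -0.7, 0.2, -0.6, -0.5, 0.8, -0.7, 0.8, 0.2, -0.6, 0.6, -0.6]
```

```bash
sed -i 's/\.15,\.30)/.15,.292)/; s/203\.9,247\.5/206.7,247.5/; s/203\.5,271\.1/206.3,271.1/' fit.py
cat >> fit.py <<'E'
R=np.array([.4972,.1261]);
E
python3 fit.py|tail -4
```

```text
rack
[ 0.4971  0.1252 -0.067 ] res 0.4 [0.1, -1.1, 0.5, -0.2, 0.4, -0.1, -0.1, 0.2, -1.2, 0.0, -0.1, -0.3, 0.2, -0.7, -0.1, -0.9]
A
[ 0.5097  0.2255 -0.0696] res 0.49 [-0.7, -0.4, 0.5, -1.0, 0.3, 0.6, -0.4, 0.4, -0.1, -0.4, 0.2, -0.4, -0.4, 1.1, -0.7, 1.1, 0.2, -0.3, 0.6, -0.3]
```

Emit:
{"op": "move_arm", "data": {
  "steps": [1,3.4,3.4,0,0,0,8,1,3.4,3.4,0,0,0,8,1,3.4,3.4,0,0,0,8,1,3.4,3.4,0,0,0,8,1,3.4,3.4,0,0,0,8,1,3.4,3.4,0,0,0,8,1,3.4,3.4,0,0,0,8,1,3.4,3.4,0,0,0,8],
  "newtons": 40
}}

```text
t: 1.7
eef_pos: [0.493, -0.3649, 0.2567]
tool_rot: [0.0, 0.747, 0.665, 0.0]
contact_force: [1.0, -0.2, 0.4]
gripper_width: 0.998
```

Emit:
{"op": "move_arm", "data": {
  "steps": [1,0,4.5,0.5,0,0,2.8,1,0,4.5,0.5,6,-0.4,0,1,0,4.5,0.5,6,-0.4,0,1,0,4.5,0.5,6,-0.4,0,1,0,4.5,0.5,6,-0.4,0,1,0,4.5,0.5,7,-0.47,0,1,0,4.5,0.5,7,-0.47,0,1,0,4.5,0.5,7,-0.47,0]
}}

```text
t: 2.5
eef_pos: [0.4923, -0.0051, 0.2972]
tool_rot: [-0.263, 0.676, 0.628, 0.281]
contact_force: [-0.1, -0.0, -1.8]
gripper_width: 1.006
```

```bash
cat > st.py <<'E'
from station import status
import numpy as np
from scipy.spatial.transform import Rotation as Ro
o=status.get_obs();q=o["tool_rot"];R=Ro.from_quat(np.r_[q[1:],q[0]]).as_matrix()
e=np.array(o["eef_pos"])
print("t",o["t"],"q",np.round(o["q"],2).tolist(),"F",np.round(o["contact_force"],1).tolist(),"w",round(float(o["gripper_width"]),3))
print("tcp",e.round(4),"grasp",(e+.006*R[:,2]).round(4),"ytool",R[:,1].round(3),"ztool",R[:,2].round(3))
rx,ry=np.array([.9978,-.0669]),np.array([.0669,.9978]);d=(e+.006*R[:,2])[:2]-[.5069,.2709]
print("grasp rack frame",(d@rx).round(4),(d@ry).round(4))
E
python3 st.py
```

```text
t 2.5 q [0.84, 0.36, -0.64, 1.93, -0.63, 1.15, 0.48] F [-0.1, -0.0, -1.8] w 1.006
tcp [ 0.4923 -0.0051  0.2972] grasp [ 0.4926 -0.0009  0.293 ] ytool [ 0.997 -0.072 -0.003] ztool [ 0.049  0.709 -0.703]
grasp rack frame 0.0039 -0.2721
```

Emit:
{"op": "move_arm", "data": {
  "steps": [1,0.27,3.32,-2.7,0,0,0,1,0.27,3.32,-2.7,0,0,0,1,0.27,3.32,-2.7,0,0,0,1,0.27,3.32,-2.7,0,0,0,1,0,0,0,0,0,0]
}}

```text
t: 3.0
eef_pos: [0.4997, 0.1311, 0.1864]
tool_rot: [-0.266, 0.674, 0.63, 0.278]
contact_force: [0.3, -1.1, -0.0]
gripper_width: 1.0
```

```bash
python3 st.py
python3 - <<'E'
from h import *
r=load()
crop(r["top"]["pixels"],150,200,170,140,4,"pics/tr1.png")
crop(r["side"]["pixels"],150,80,150,150,4,"pics/sr1.png")
E
```

```text
t 3.0 q [0.63, 0.51, -0.72, 2.07, -0.71, 0.74, 0.47] F [0.3, -1.1, -0.0] w 1.0
tcp [0.4997 0.1311 0.1864] grasp [0.5    0.1354 0.1821] ytool [ 0.998 -0.064 -0.009] ztool [ 0.039  0.709 -0.704]
grasp rack frame 0.0022 -0.1357
```

View pics/tr1.png

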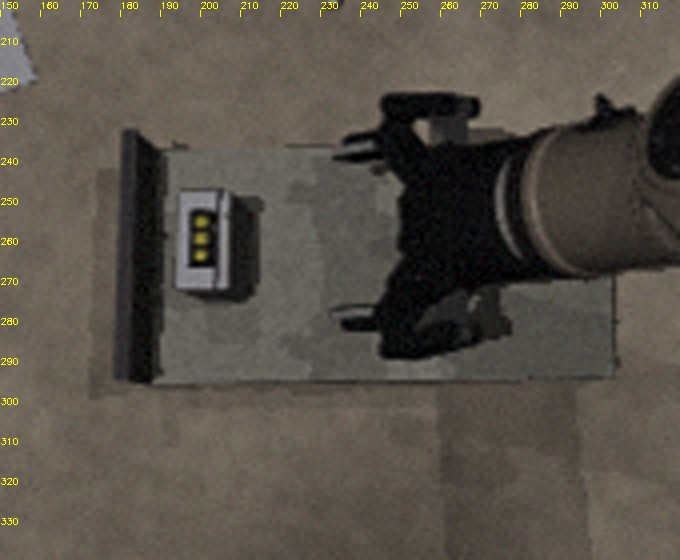

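View pics/sr1.png

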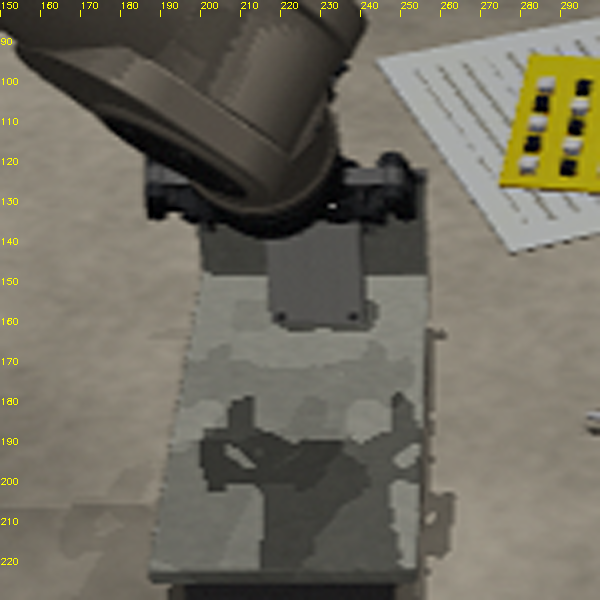

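Emit:
{"op": "move_arm", "data": {
  "steps": [1,0.18,1.63,-1.64,0,0,0,1,0.18,1.63,-1.64,0,0,0,1,0.18,1.63,-1.64,0,0,0,1,0.18,1.63,-1.64,0,0,0,1,0.18,1.63,-1.64,0,0,0,1,0,0,0,0,0,0]
}}

```text
t: 3.7
eef_pos: [0.5117, 0.2085, 0.1057]
tool_rot: [-0.263, 0.676, 0.629, 0.279]
contact_force: [-0.9, 0.9, 0.9]
gripper_width: 0.999
```

```bash
python3 st.py
python3 - <<'E'
from h import *
r=load()
crop(r["top"]["pixels"],150,200,170,140,4,"pics/tr2.png")
E
```

```text
t 3.7 q [0.49, 0.69, -0.76, 2.09, -0.76, 0.47, 0.5] F [-0.9, 0.9, 0.9] w 0.999
tcp [0.5117 0.2085 0.1057] grasp [0.512  0.2128 0.1015] ytool [ 0.997 -0.071 -0.005] ztool [ 0.046  0.707 -0.705]
grasp rack frame 0.009 -0.0577
```

View pics/tr2.png

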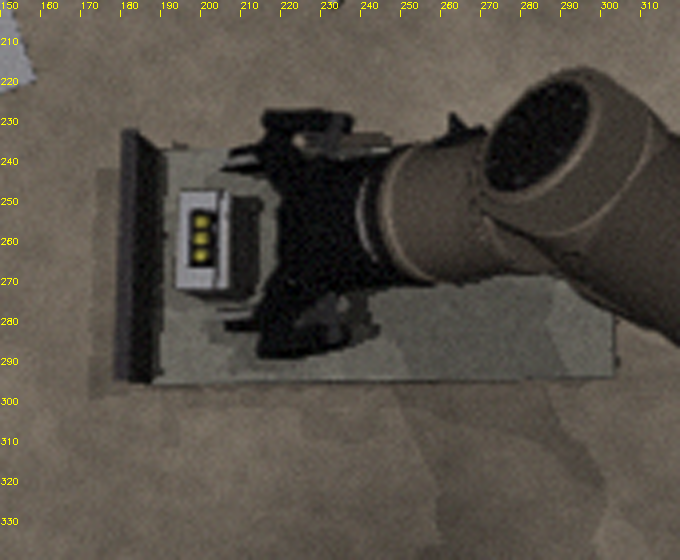

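Emit:
{"op": "move_arm", "data": {
  "steps": [1,-0.2,0.9,-0.3,0,0,0,-1,0,0,0,0,0,0,-1,0,0,0,0,0,0,-1,0,0,0,0,0,0,-1,0,0,0,0,0,0,-1,0,0,0,0,0,0],
  "newtons": 30
}}

```text
t: 4.4
eef_pos: [0.5098, 0.2168, 0.1038]
tool_rot: [-0.263, 0.676, 0.629, 0.279]
contact_force: [-1.8, -5.3, 6.1]
gripper_width: 0.7
```

```bash
python3 st.py
python3 - <<'E'
from h import *
r=load()
crop(r["top"]["pixels"],150,200,170,140,4,"pics/tr3.png")
E
```

```text
t 4.4 q [0.47, 0.7, -0.76, 2.1, -0.77, 0.45, 0.5] F [-1.8, -5.3, 6.1] w 0.7
tcp [0.5098 0.2168 0.1038] grasp [0.51   0.2211 0.0996] ytool [ 0.997 -0.071 -0.004] ztool [ 0.047  0.707 -0.706]
grasp rack frame 0.0065 -0.0495
```

View pics/tr3.png

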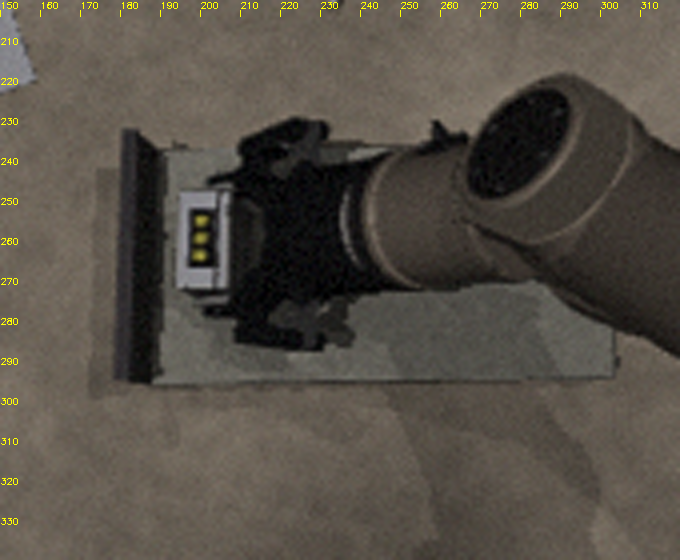

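Emit:
{"op": "move_arm", "data": {
  "steps": [-1,0.03,0.5,0.1,0,0,0,-1,0.03,0.5,0,0,0,0,-1,0.03,0.5,0,0,0,0,-1,0.03,0.5,0,0,0,0,-1,0.03,0.4,0,0,0,0,-1,0.01,0.2,0,0,0,0,-1,0,0,0,0,0,0]
}}

```text
t: 5.2
eef_pos: [0.5111, 0.2435, 0.1043]
tool_rot: [-0.263, 0.676, 0.629, 0.279]
contact_force: [-0.3, -0.2, -4.2]
gripper_width: 0.7
```

```bash
python3 st.py
python3 - <<'E'
from h import *
r=load()
crop(r["top"]["pixels"],150,200,170,140,4,"pics/tr4.png")
E
```

```text
t 5.2 q [0.43, 0.7, -0.78, 2.09, -0.79, 0.42, 0.48] F [-0.3, -0.2, -4.2] w 0.7
tcp [0.5111 0.2435 0.1043] grasp [0.5114 0.2478 0.1001] ytool [ 0.998 -0.07  -0.005] ztool [ 0.047  0.707 -0.706]
grasp rack frame 0.006 -0.0228
```

View pics/tr4.png

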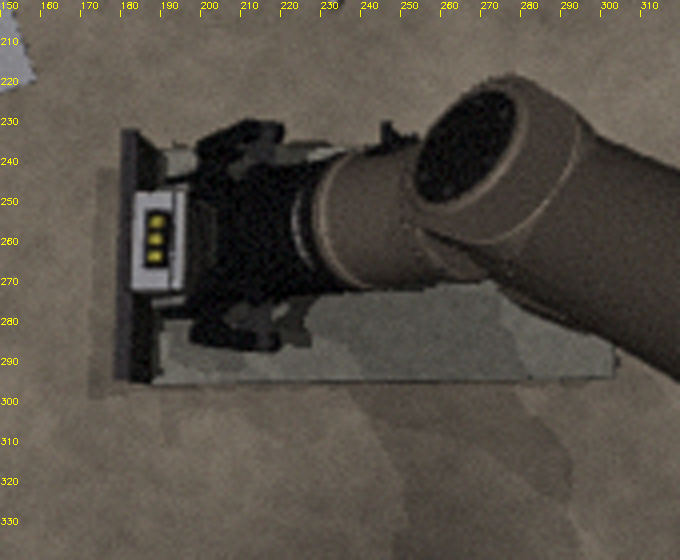

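Emit:
{"op": "move_arm", "data": {
  "steps": [-1,0.01,0.1,-0.05,0,0,0,-1,0.01,0.1,-0.05,0,0,0,-1,0,0,0,0,0,0]
}}

```text
t: 5.6
eef_pos: [0.5119, 0.2451, 0.1039]
tool_rot: [-0.263, 0.676, 0.629, 0.28]
contact_force: [-1.4, -3.4, 4.5]
gripper_width: 0.697
```

Emit:
{"op": "move_arm", "data": {
  "steps": [-1,0.01,0.1,0,0,0,0,-1,0.01,0.1,0,0,0,0,-1,0,0,0,0,0,0]
}}

```text
t: 5.9
eef_pos: [0.512, 0.2456, 0.1038]
tool_rot: [-0.262, 0.677, 0.629, 0.279]
contact_force: [-6.5, -15.1, 15.6]
gripper_width: 0.697
```

Emit:
{"op": "move_arm", "data": {
  "steps": [-1,-0.02,-0.15,0.03,0,0,0,-1,0,0,0,0,0,0]
}}

```text
t: 6.1
eef_pos: [0.5119, 0.2453, 0.1039]
tool_rot: [-0.263, 0.677, 0.629, 0.28]
contact_force: [-1.7, -5.2, 6.4]
gripper_width: 0.699
```

```bash
python3 st.py
```

```text
t 6.1 q [0.43, 0.71, -0.78, 2.09, -0.79, 0.41, 0.48] F [-1.7, -5.2, 6.4] w 0.699
tcp [0.5119 0.2453 0.1039] grasp [0.5122 0.2495 0.0997] ytool [ 0.997 -0.072 -0.004] ztool [ 0.048  0.707 -0.706]
grasp rack frame 0.0067 -0.021
```

Emit:
{"op": "move_arm", "data": {
  "steps": [1,0,0,0,0,0,0,1,0,0,0,0,0,0,1,0,0,0,0,0,0,1,-0.1,-1.5,1.5,0,0,0,1,-0.2,-3,3,0,0,0,1,-0.2,-3,3,0,0,0,1,-0.2,-3,3,0,0,0,1,-0.2,-3,3,0,0,0]
}}

```text
t: 6.9
eef_pos: [0.5019, 0.1098, 0.2398]
tool_rot: [-0.263, 0.676, 0.629, 0.279]
contact_force: [0.7, 0.6, -0.5]
gripper_width: 1.0
```

```bash
python3 st.py
python3 - <<'E'
from h import *
r=load()
crop(r["top"]["pixels"],150,200,170,140,4,"pics/tr5.png")
E
```

```text
t 6.9 q [0.67, 0.42, -0.71, 2.03, -0.7, 0.87, 0.42] F [0.7, 0.6, -0.5] w 1.0
tcp [0.5019 0.1098 0.2398] grasp [0.5022 0.114  0.2356] ytool [ 0.998 -0.07  -0.005] ztool [ 0.047  0.707 -0.706]
grasp rack frame 0.0058 -0.1569
```

View pics/tr5.png

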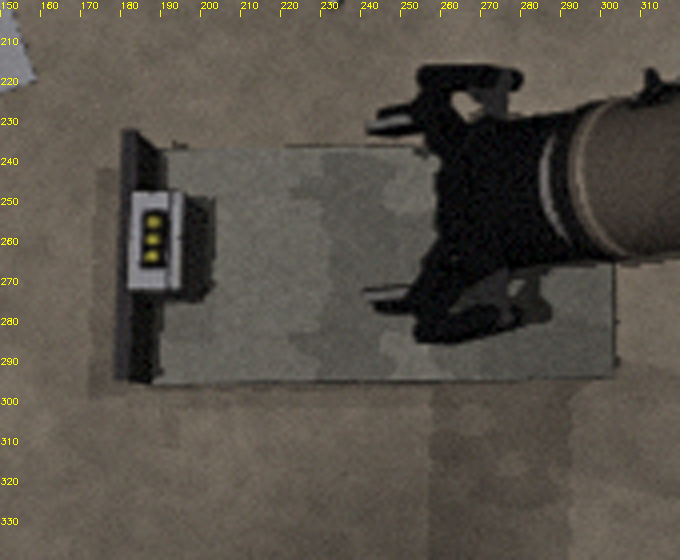

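Emit:
{"op": "move_arm", "data": {
  "steps": [1,0,-2.6,0.4,0,0,-5,1,0,-2.6,0.4,0,0,-5,1,0,-2.6,0.4,-7.96,1.97,0,1,0,-2.6,0.4,-7.96,1.97,0,1,0,-2.6,0.4,-7.96,1.97,0,1,0,-2.6,0,-7.96,1.97,0,1,0,-2.6,0,-7.96,1.97,0,1,0,-2.6,0,-7.96,1.97,0]
}}

```text
t: 7.8
eef_pos: [0.503, -0.0973, 0.2588]
tool_rot: [0.024, 0.788, 0.614, -0.03]
contact_force: [-0.9, 0.1, -1.2]
gripper_width: 1.002
```

Emit:
{"op": "move_arm", "data": {
  "steps": [1,0,-2.6,0,-7.96,1.97,0,1,0,-2.6,0,-7.96,1.97,0,1,0,-2.6,0,-7.96,1.97,0,1,0,-2.6,0,-7.96,1.97,0,1,0,-2.4,0,-7.96,1.97,0,1,0,0,0,0,0,0]
}}

```text
t: 8.4
eef_pos: [0.502, -0.2238, 0.2551]
tool_rot: [0.235, 0.727, 0.569, -0.304]
contact_force: [0.6, 1.3, -0.3]
gripper_width: 0.998
```

```bash
python3 st.py
python3 - <<'E'
from h import *
r=load()
cv2.imwrite("pics/t6.png",r["top"]["pixels"][:,:,::-1])
E
```

```text
t 8.4 q [0.12, 0.4, -0.26, 1.92, 0.85, 1.33, -0.8] F [0.6, 1.3, -0.3] w 0.998
tcp [ 0.502  -0.2238  0.2551] grasp [ 0.501  -0.2279  0.2509] ytool [ 0.971 -0.241 -0.004] ztool [-0.173 -0.688 -0.705]
grasp rack frame 0.0275 -0.4981
```

View pics/t6.png

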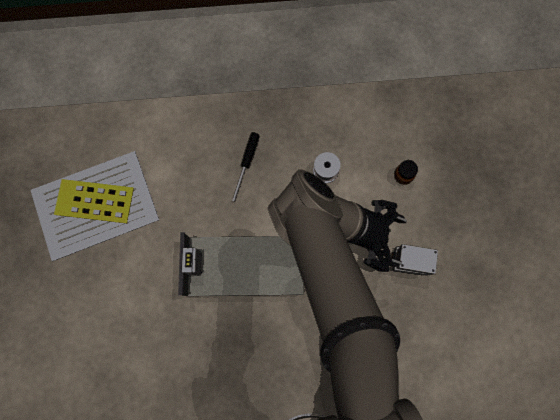

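Emit:
{"op": "move_arm", "data": {
  "steps": [1,-0.3,-0.07,-2.9,0,0,0,1,-0.3,-0.07,-2.9,0,0,0,1,-0.3,-0.07,-2.9,0,0,0,1,-0.34,-1.37,-1.41,0,0,0,1,-0.34,-1.37,-1.41,0,0,0,1,0,0,0,0,0,0]
}}

```text
t: 9.1
eef_pos: [0.485, -0.2562, 0.1427]
tool_rot: [0.235, 0.73, 0.566, -0.302]
contact_force: [-0.6, 1.1, 0.8]
gripper_width: 1.003
```

```bash
python3 st.py
python3 - <<'E'
from h import *
r=load()
crop(r["top"]["pixels"],340,190,130,110,5,"pics/t7.png")
crop(r["side"]["pixels"],130,230,150,140,5,"pics/s7.png")
E
```

```text
t 9.1 q [0.15, 0.55, -0.22, 2.01, 0.97, 1.15, -0.98] F [-0.6, 1.1, 0.8] w 1.003
tcp [ 0.485  -0.2562  0.1427] grasp [ 0.4839 -0.2603  0.1384] ytool [ 0.969 -0.248  0.001] ztool [-0.175 -0.685 -0.707]
grasp rack frame 0.0126 -0.5316
```

View pics/t7.png

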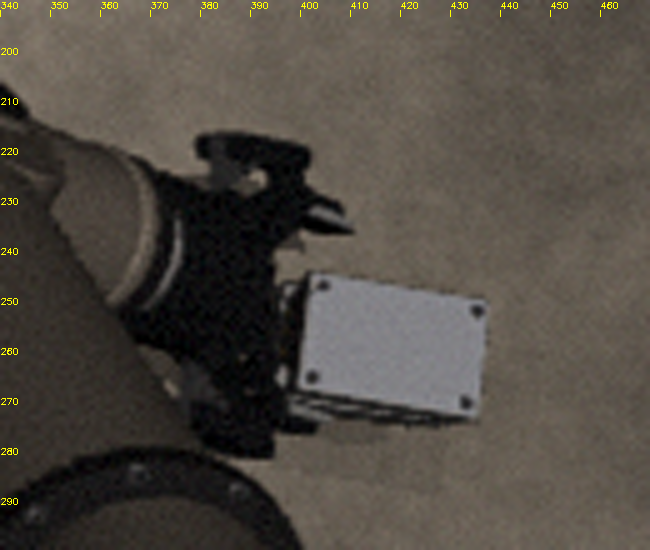

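View pics/s7.png

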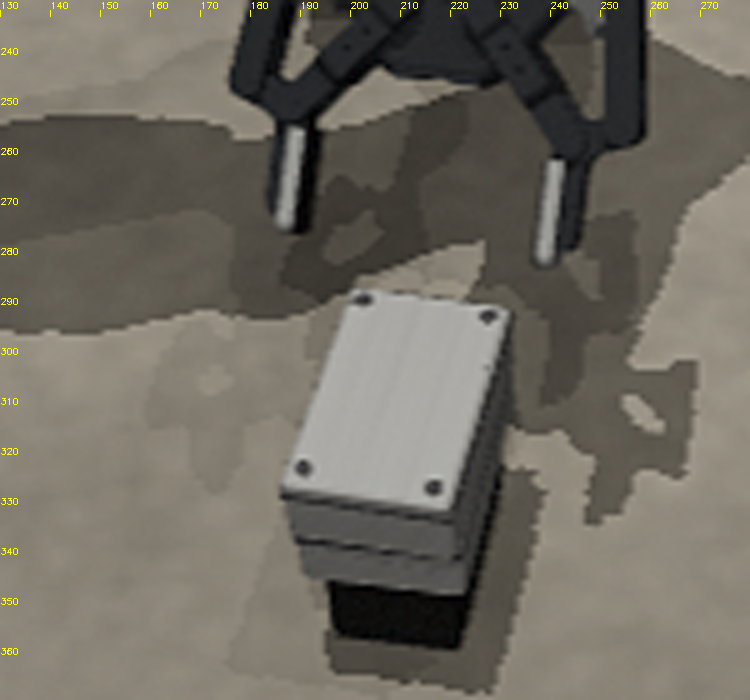

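Emit:
{"op": "move_arm", "data": {
  "steps": [1,-0.22,-0.96,-1.13,0,0,0,1,-0.22,-0.96,-1.13,0,0,0,1,-0.22,-0.96,-1.13,0,0,0,1,-0.22,-0.96,-1.13,0,0,0,1,0,0,0,0,0,0]
}}

```text
t: 9.7
eef_pos: [0.4758, -0.2951, 0.0965]
tool_rot: [0.236, 0.729, 0.566, -0.303]
contact_force: [-0.0, 0.1, 0.2]
gripper_width: 0.999
```

```bash
python3 st.py
python3 - <<'E'
from h import *
r=load()
crop(r["top"]["pixels"],340,190,130,110,5,"pics/t8.png")
crop(r["side"]["pixels"],130,230,150,140,5,"pics/s8.png")
E
```

```text
t 9.7 q [0.19, 0.62, -0.18, 2.03, 1.06, 1.06, -1.04] F [-0.0, 0.1, 0.2] w 0.999
tcp [ 0.4758 -0.2951  0.0965] grasp [ 0.4747 -0.2992  0.0923] ytool [ 0.969 -0.247 -0.   ] ztool [-0.176 -0.687 -0.705]
grasp rack frame 0.006 -0.571
```

View pics/s8.png

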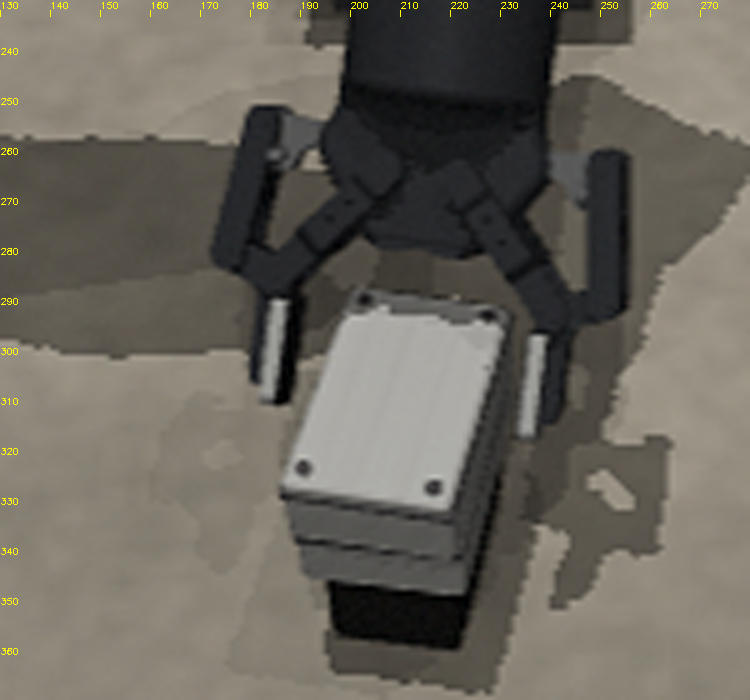

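View pics/t8.png

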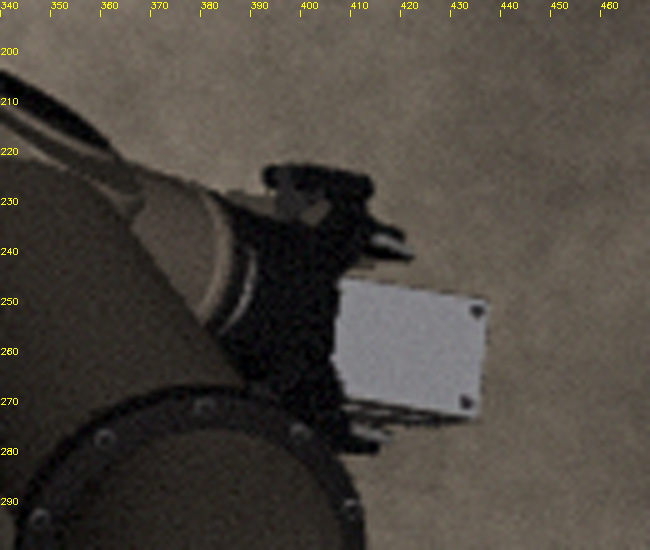

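Emit:
{"op": "move_arm", "data": {
  "steps": [-1,0,0,0,0,0,0,-1,0,0,0,0,0,0,-1,0,0,0,0,0,0,-1,0,0,0,0,0,0,-1,0,0,0,0,0,0],
  "newtons": 50
}}

```text
t: 10.3
eef_pos: [0.4784, -0.2926, 0.0987]
tool_rot: [0.237, 0.729, 0.567, -0.301]
contact_force: [-1.2, 5.1, 6.1]
gripper_width: 0.693
```

Emit:
{"op": "move_arm", "data": {
  "steps": [-1,0,0,1,0,0,0,-1,0,0,2,0,0,0,-1,0,0,3,0,0,0,-1,0,0,3,0,0,0,-1,0,0,0,0,0,0]
}}

```text
t: 10.8
eef_pos: [0.4795, -0.2939, 0.192]
tool_rot: [0.239, 0.73, 0.566, -0.3]
contact_force: [0.9, 0.2, -2.3]
gripper_width: 0.693
```

```bash
python3 st.py
python3 - <<'E'
from h import *
import pickle
r=load();pickle.dump(r,open("r9.pkl","wb"))
crop(r["top"]["pixels"],340,190,130,110,5,"pics/t9.png")
crop(r["side"]["pixels"],130,230,150,140,5,"pics/s9.png")
E
```

```text
t 10.8 q [0.21, 0.46, -0.2, 2.0, 0.96, 1.16, -0.86] F [0.9, 0.2, -2.3] w 0.693
tcp [ 0.4795 -0.2939  0.192 ] grasp [ 0.4785 -0.298   0.1878] ytool [ 0.969 -0.245  0.01 ] ztool [-0.167 -0.688 -0.706]
grasp rack frame 0.0097 -0.5696
```

View pics/s9.png

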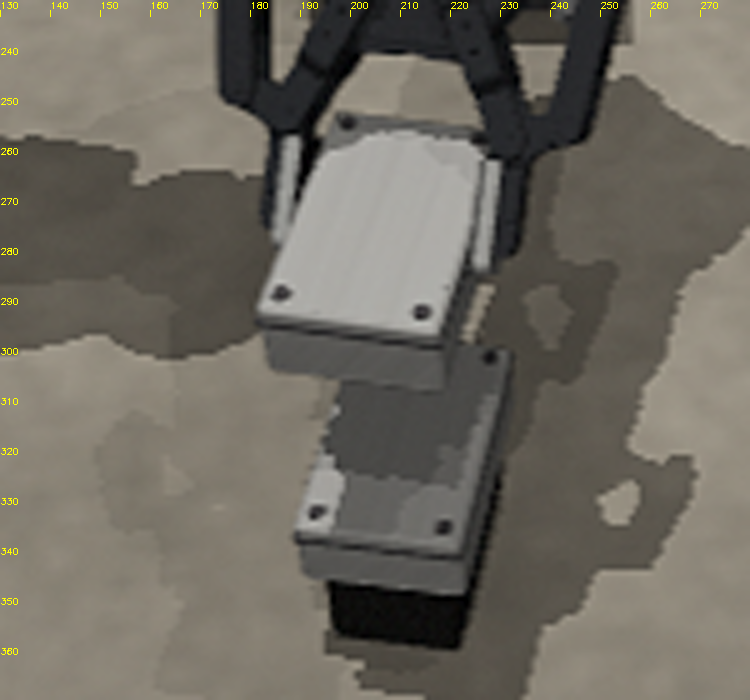

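View pics/t9.png

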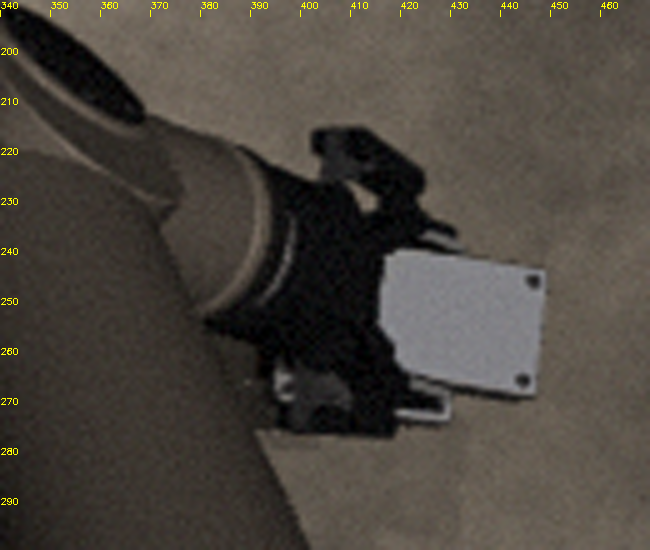

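Run:
```python
from h import *
import pickle
from scipy.optimize import least_squares
from scipy.spatial.transform import Rotation as Ro
r=pickle.load(open("r9.pkl","rb"));T,S="top","side"
# body axes when lying: x, length L, up U
obs=[(T,(1,-1,1),(448.9,243.1)),(T,(-1,-1,1),(446.5,268.9)),(S,(-1,-1,1),(181.1,293.1)),(S,(1,-1,1),(217.5,296.5)),(S,(-1,-1,-1),(183.1,303.3)),(S,(1,-1,-1),(218.1,307.1)),(T,(1,1,1),None),(T,(-1,1,1),None),(S,(-1,1,1),(197.3-1,253.0-.5)),(S,(1,1,1),(226.5,256.5))]
obs=[o for o in obs if o[2] is not None]
def P(p,k): return p[:3]+Ro.from_euler("ZXY",p[3:6]).apply(np.array(k)*[.03,.045,.016])
f=lambda p:np.concatenate([proj(r[c],P(p,k))[0]-uv for c,k,uv in obs])
s=least_squares(f,[.475,-.3,.18,-.24,0,0],loss="soft_l1");print(s.x.round(4),s.fun.round(1))
```

```text
[ 0.4757 -0.3028  0.1774 -0.2271 -0.0141 -0.0117] [-0.4 -0.5 -0.2 -0.3 -0.9 -1.  -0.3 -0.2 -0.4  1.9  0.7  2.3 -0.8 -0.2
  3.2 -0.6]
```

Emit:
{"op": "move_arm", "data": {
  "steps": [-1,0.1,1.5,1.5,0,0,5.2,-1,0.2,3,1.5,0,0,5.2,-1,0.2,3.6,1.5,8.16,-0.55,0,-1,0.2,3.6,1.5,8.16,-0.55,0,-1,0.2,3.6,1,8.16,-0.55,0,-1,0.2,3.6,1,8.16,-0.55,0,-1,0.2,3.6,0,8.16,-0.55,0,-1,0.2,3.6,0,8.16,-0.55,0]
}}

```text
t: 11.7
eef_pos: [0.4926, -0.0311, 0.2678]
tool_rot: [-0.024, 0.731, 0.682, 0.028]
contact_force: [-1.7, 0.3, -4.0]
gripper_width: 0.692
```

Emit:
{"op": "move_arm", "data": {
  "steps": [-1,0.2,3.6,0,8.16,-0.55,0,-1,0.2,3.6,0,8.16,-0.55,0,-1,0.2,3.6,0,8.16,-0.55,0,-1,0.2,3.6,0,8.16,-0.55,0,-1,0.2,3,0,8.16,-0.55,0,-1,0.2,1,0,0,0,0,-1,0,0,0,0,0,0]
}}

```text
t: 12.4
eef_pos: [0.504, 0.1521, 0.2669]
tool_rot: [-0.26, 0.676, 0.631, 0.278]
contact_force: [0.5, -1.2, -2.6]
gripper_width: 0.692
```

```bash
python3 st.py
python3 - <<'E'
from h import *
import pickle
r=load();pickle.dump(r,open("r9.pkl","wb"))
crop(r["top"]["pixels"],150,180,170,140,4,"pics/t10.png")
crop(r["side"]["pixels"],150,30,150,150,4,"pics/s10.png")
E
```

```text
t 12.4 q [0.57, 0.35, -0.69, 2.02, -0.75, 0.87, 0.36] F [0.5, -1.2, -2.6] w 0.692
tcp [0.504  0.1521 0.2669] grasp [0.5043 0.1563 0.2626] ytool [ 0.998 -0.069 -0.002] ztool [ 0.047  0.702 -0.71 ]
grasp rack frame 0.005 -0.1145
```

View pics/t10.png

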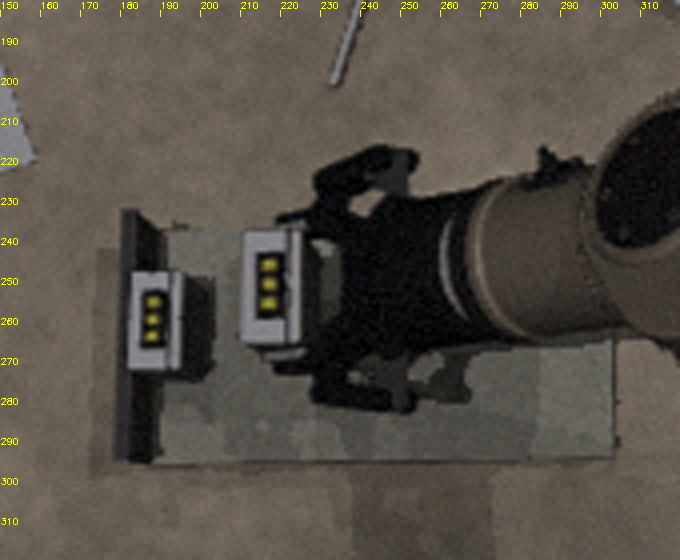

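View pics/s10.png

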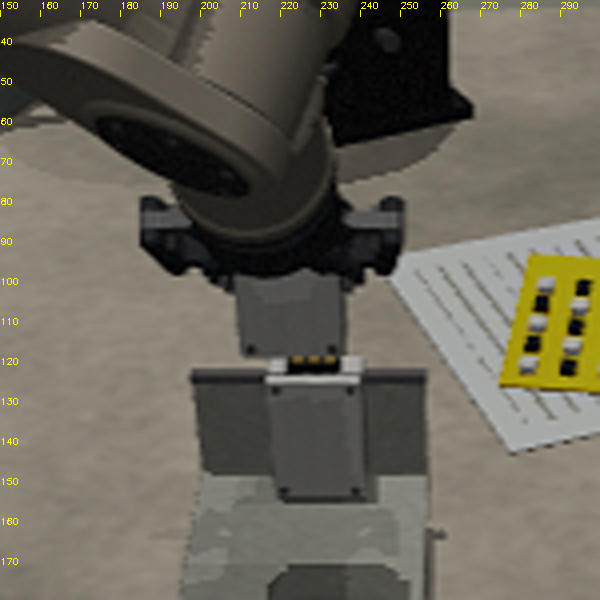

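Emit:
{"op": "move_arm", "data": {
  "steps": [-1,0.07,0.54,-2.8,0,0,0,-1,0.07,0.54,-2.8,0,0,0,-1,0.07,0.54,-2.8,0,0,0,-1,0.07,0.54,-2.8,0,0,0,-1,0.07,0.54,-2.8,0,0,0,-1,0,0,-1,0,0,0,-1,0,0,-0.6,0,0,0,-1,0,0,0,0,0,0]
}}

```text
t: 13.3
eef_pos: [0.509, 0.1782, 0.1124]
tool_rot: [-0.259, 0.676, 0.63, 0.28]
contact_force: [0.4, -0.2, -2.6]
gripper_width: 0.695
```

```bash
python3 st.py
```

```text
t 13.3 q [0.51, 0.65, -0.7, 2.1, -0.79, 0.53, 0.56] F [0.4, -0.2, -2.6] w 0.695
tcp [0.509  0.1782 0.1124] grasp [0.5093 0.1824 0.1082] ytool [ 0.997 -0.071  0.002] ztool [ 0.052  0.703 -0.709]
grasp rack frame 0.0083 -0.0881
```

Emit:
{"op": "move_arm", "data": {
  "steps": [-1,-0.15,0,-0.2,0,0,0,-1,0,0,-0.2,0,0,0,-1,0,0,-0.1,0,0,0,-1,0,0,0,0,0,0]
}}

```text
t: 13.7
eef_pos: [0.5071, 0.1786, 0.1075]
tool_rot: [-0.259, 0.676, 0.63, 0.28]
contact_force: [0.6, 0.3, -2.4]
gripper_width: 0.698
```

Emit:
{"op": "move_arm", "data": {
  "steps": [-1,0,0,-0.1,0,0,0,-1,0,0,-0.1,0,0,0,-1,0,0,0,0,0,0]
}}

```text
t: 14.0
eef_pos: [0.5072, 0.1787, 0.1064]
tool_rot: [-0.26, 0.676, 0.63, 0.28]
contact_force: [-2.9, -6.9, 11.9]
gripper_width: 0.698
```

Emit:
{"op": "move_arm", "data": {
  "steps": [-1,0.03,0.5,0.08,0,0,0,-1,0.03,0.5,0,0,0,0,-1,0.04,0.5,0,0,0,0,-1,0.03,0.5,0,0,0,0,-1,0.04,0.5,0,0,0,0,-1,0,0,0,0,0,0]
}}

```text
t: 14.6
eef_pos: [0.5088, 0.2048, 0.1064]
tool_rot: [-0.26, 0.676, 0.631, 0.28]
contact_force: [0.3, 1.6, -0.5]
gripper_width: 0.696
```

```bash
python3 st.py
python3 - <<'E'
from h import *
import pickle
r=load();pickle.dump(r,open("r9.pkl","wb"))
crop(r["top"]["pixels"],160,220,80,70,8,"pics/t11.png")
E
```

```text
t 14.6 q [0.47, 0.67, -0.72, 2.1, -0.81, 0.48, 0.55] F [0.3, 1.6, -0.5] w 0.696
tcp [0.5088 0.2048 0.1064] grasp [0.5091 0.2091 0.1022] ytool [ 0.998 -0.07   0.002] ztool [ 0.051  0.704 -0.708]
grasp rack frame 0.0064 -0.0616
```

View pics/t11.png

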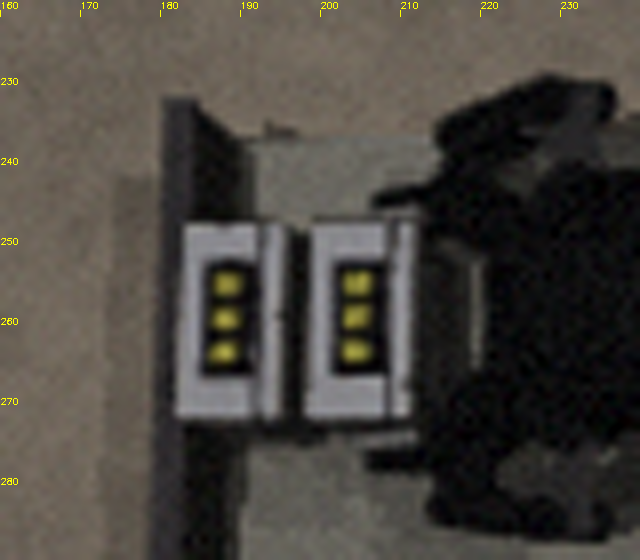

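Emit:
{"op": "move_arm", "data": {
  "steps": [-1,0.03,0.4,0,0,0,0,-1,0.01,0.15,0,0,0,0,-1,0,0.1,0,0,0,0,-1,0,0,0,0,0,0]
}}

```text
t: 15.1
eef_pos: [0.5098, 0.2096, 0.1064]
tool_rot: [-0.259, 0.676, 0.63, 0.28]
contact_force: [0.2, -4.6, 8.4]
gripper_width: 0.694
```

Emit:
{"op": "move_arm", "data": {
  "steps": [-1,0.01,0.1,0.02,0,0,0,-1,0.01,0.1,0,0,0,0,-1,0,0,0,0,0,0]
}}

```text
t: 15.4
eef_pos: [0.5102, 0.2113, 0.1065]
tool_rot: [-0.259, 0.677, 0.63, 0.28]
contact_force: [-0.2, -6.0, 5.9]
gripper_width: 0.693
```

```bash
python3 st.py
python3 - <<'E'
from h import *
import pickle
r=load();pickle.dump(r,open("r9.pkl","wb"))
crop(r["top"]["pixels"],160,220,80,70,8,"pics/t12.png")
E
```

```text
t 15.4 q [0.46, 0.67, -0.73, 2.1, -0.82, 0.47, 0.54] F [-0.2, -6.0, 5.9] w 0.693
tcp [0.5102 0.2113 0.1065] grasp [0.5105 0.2155 0.1022] ytool [ 0.997 -0.072  0.003] ztool [ 0.053  0.703 -0.709]
grasp rack frame 0.0073 -0.055
```

View pics/t12.png

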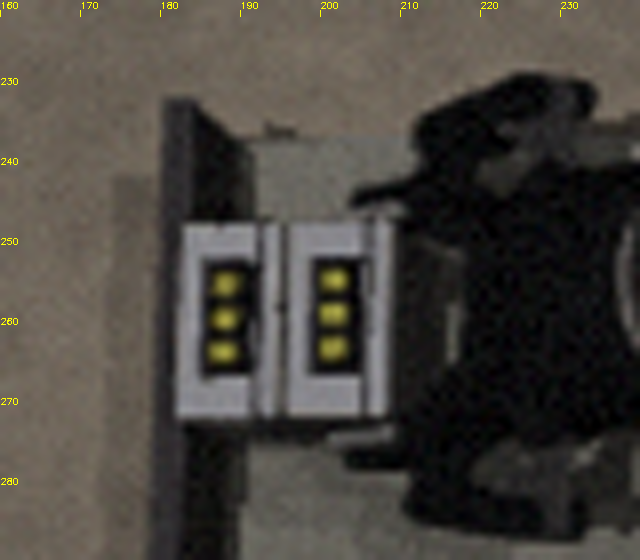

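Emit:
{"op": "move_arm", "data": {
  "steps": [-1,0,0.1,0,0,0,0,-1,0,0.1,0,0,0,0,-1,0,0,0,0,0,0]
}}

```text
t: 15.8
eef_pos: [0.5103, 0.212, 0.1064]
tool_rot: [-0.258, 0.677, 0.63, 0.28]
contact_force: [-2.5, -14.0, 15.1]
gripper_width: 0.694
```

Emit:
{"op": "move_arm", "data": {
  "steps": [-1,0,-0.12,0,0,0,0,-1,0,0,0,0,0,0,1,0,0,0,0,0,0,1,0,0,0,0,0,0,1,0,0,0,0,0,0]
}}

```text
t: 16.3
eef_pos: [0.5085, 0.2135, 0.106]
tool_rot: [-0.26, 0.676, 0.631, 0.279]
contact_force: [-0.0, 1.0, 1.2]
gripper_width: 0.999
```

Emit:
{"op": "move_arm", "data": {
  "steps": [1,-0.05,-1,1,0,0,0,1,-0.1,-2,2,0,0,0,1,-0.2,-3,3,0,0,0,1,-0.2,-3,3,0,0,0,1,-0.2,-3,3,0,0,0,1,-0.2,-3,2,0,0,0]
}}

```text
t: 16.9
eef_pos: [0.4995, 0.0623, 0.2481]
tool_rot: [-0.259, 0.676, 0.631, 0.28]
contact_force: [0.2, 0.1, -0.0]
gripper_width: 0.999
```

```bash
python3 st.py
python3 - <<'E'
from h import *
import pickle
r=load();pickle.dump(r,open("r10.pkl","wb"))
crop(r["top"]["pixels"],160,220,80,70,8,"pics/t13.png")
crop(r["side"]["pixels"],180,110,90,80,7,"pics/s13.png")
crop(r["top"]["pixels"],375,225,80,60,10,"pics/t13c.png")
crop(r["side"]["pixels"],170,275,80,90,6,"pics/s13c.png")
E
```

```text
t 16.9 q [0.7, 0.39, -0.63, 2.01, -0.69, 0.96, 0.49] F [0.2, 0.1, -0.0] w 0.999
tcp [0.4995 0.0623 0.2481] grasp [0.4998 0.0666 0.2438] ytool [ 0.998 -0.069  0.003] ztool [ 0.051  0.703 -0.709]
grasp rack frame 0.0066 -0.2044
```

View pics/t13.png

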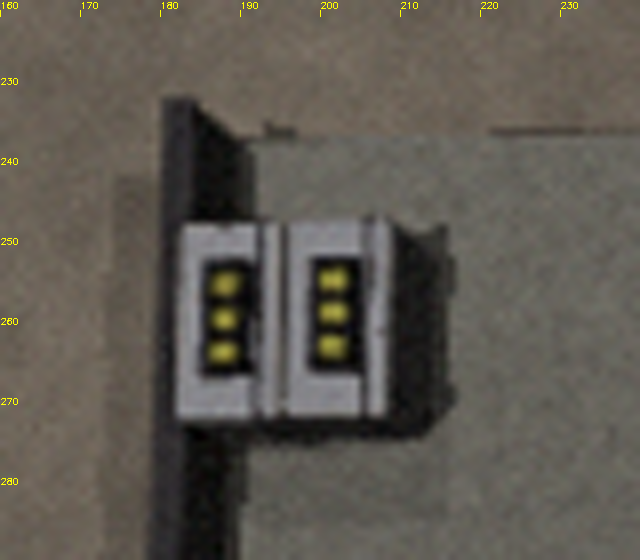

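View pics/s13.png

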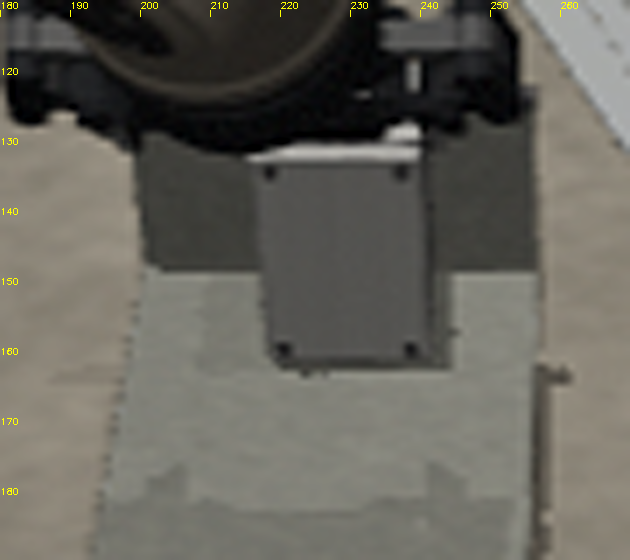

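View pics/t13c.png

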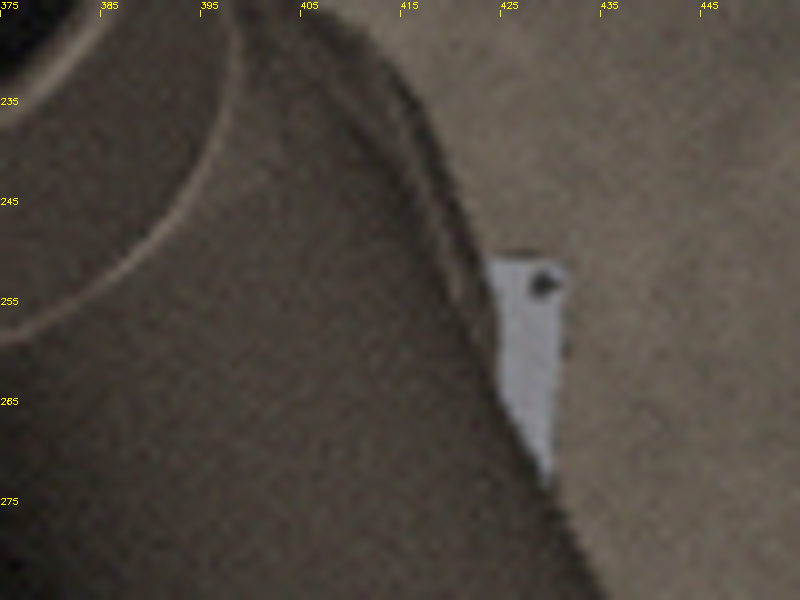

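View pics/s13c.png

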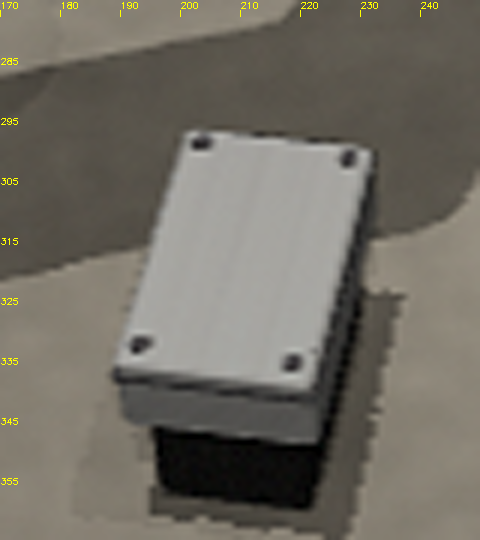

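```bash
cat >> fit.py <<'E'
r=pickle.load(open("r10.pkl","rb"))
print("C2");fit(rect(.072,.06,.09),[(T,(1,-1),(431.2,250.7)),(T,(-1,-1),(429.4,272.5)),(T,(-1,1),(394,269.5)),(S,(-1,1),(200.3,296.3)),(S,(1,1),(231.7,299.5)),(S,(1,-1),(221.7,339.2)),(S,(-1,-1),(188.7,336.2)),(S,(-1,-1,.04),(190.3,344.8)),(S,(1,-1,.04),(222.5,348.3))],[.45,-.2,0])
E
python3 fit.py|tail -2
```

```text
C2
[ 0.4736 -0.2961 -0.2028] res 0.62 [0.4, -0.8, 0.7, 1.1, 0.1, -0.2, -0.0, -1.1, 0.1, -1.2, 0.2, -0.4, -0.6, -1.0, -0.3, 1.1, 0.6, 1.2]
```

Emit:
{"op": "move_arm", "data": {
  "steps": [1,0,-2.35,0.2,0,0,-7.7,1,0,-2.35,0.2,-8.0,1.65,0,1,0,-2.35,0.2,-8.0,1.65,0,1,0,-2.35,0.2,-8.0,1.65,0,1,0,-2.35,0.2,-8.0,1.65,0,1,0,-2.35,0,-8.0,1.65,0,1,0,-2.35,0,-8.0,1.65,0,1,0,-2.35,0,-8.0,1.65,0]
}}

```text
t: 17.8
eef_pos: [0.5001, -0.1247, 0.2564]
tool_rot: [0.071, 0.77, 0.629, -0.084]
contact_force: [-1.1, -0.2, -0.8]
gripper_width: 1.002
```

Emit:
{"op": "move_arm", "data": {
  "steps": [1,0,-2.35,0,-8.0,1.65,0,1,0,-2.35,0,-8.0,1.65,0,1,0,-2.35,0,-8.0,1.65,0,1,0,-2.35,0,-8.0,1.65,0,1,0,0,0,0,0,0]
}}

```text
t: 18.3
eef_pos: [0.4989, -0.2175, 0.253]
tool_rot: [0.241, 0.714, 0.586, -0.298]
contact_force: [0.3, -0.2, -0.7]
gripper_width: 0.993
```

```bash
python3 st.py
```

```text
t 18.3 q [0.09, 0.38, -0.24, 1.95, 0.86, 1.3, -0.79] F [0.3, -0.2, -0.7] w 0.993
tcp [ 0.4989 -0.2175  0.253 ] grasp [ 0.4981 -0.2216  0.2488] ytool [ 0.98  -0.196 -0.005] ztool [-0.143 -0.694 -0.706]
grasp rack frame 0.0242 -0.492
```

Emit:
{"op": "move_arm", "data": {
  "steps": [1,-0.3,-0.5,-3.46,0,0,0,1,-0.3,-0.5,-3.46,0,0,0,1,-0.3,-0.5,-3.46,0,0,0,1,-0.3,-0.5,-3.46,0,0,0,1,-0.25,-1.21,-1.24,0,0,0,1,-0.25,-1.21,-1.24,0,0,0,1,0,0,0,0,0,0]
}}

```text
t: 19.0
eef_pos: [0.4813, -0.2655, 0.0928]
tool_rot: [0.242, 0.717, 0.583, -0.297]
contact_force: [0.2, -0.2, 0.7]
gripper_width: 1.0
```

```bash
python3 st.py
python3 - <<'E'
from h import *
r=load()
crop(r["side"]["pixels"],130,230,150,140,5,"pics/s14.png")
E
```

```text
t 19.0 q [0.12, 0.62, -0.17, 2.05, 1.06, 1.05, -1.06] F [0.2, -0.2, 0.7] w 1.0
tcp [ 0.4813 -0.2655  0.0928] grasp [ 0.4804 -0.2696  0.0886] ytool [ 0.979 -0.204  0.   ] ztool [-0.144 -0.693 -0.707]
grasp rack frame 0.0098 -0.5411
```

View pics/s14.png

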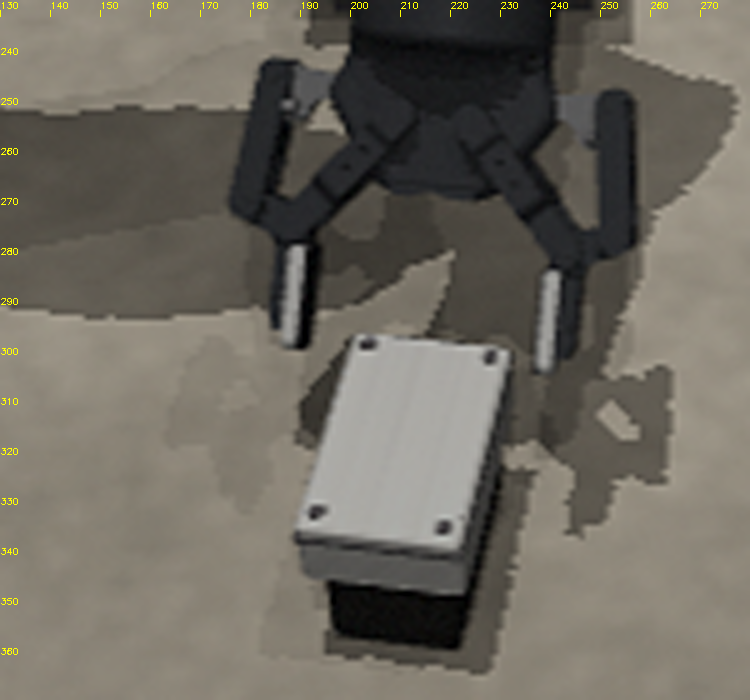

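Emit:
{"op": "move_arm", "data": {
  "steps": [1,-0.15,-0.69,-0.92,0,0,0,1,-0.15,-0.69,-0.92,0,0,0,1,-0.15,-0.69,-0.92,0,0,0,1,0,0,0,0,0,0]
}}

```text
t: 19.5
eef_pos: [0.4767, -0.2852, 0.0642]
tool_rot: [0.242, 0.716, 0.584, -0.297]
contact_force: [-0.4, 0.4, 0.6]
gripper_width: 1.001
```

```bash
python3 st.py
```

```text
t 19.5 q [0.14, 0.67, -0.14, 2.06, 1.11, 1.0, -1.1] F [-0.4, 0.4, 0.6] w 1.001
tcp [ 0.4767 -0.2852  0.0642] grasp [ 0.4759 -0.2893  0.06  ] ytool [ 0.979 -0.202 -0.001] ztool [-0.144 -0.693 -0.707]
grasp rack frame 0.0065 -0.5611
```

Emit:
{"op": "move_arm", "data": {
  "steps": [-1,0,0,0,0,0,0,-1,0,0,0,0,0,0,-1,0,0,0,0,0,0,-1,0,0,0,0,0,0,-1,0,0,0,0,0,0]
}}

```text
t: 20.0
eef_pos: [0.4785, -0.2834, 0.0657]
tool_rot: [0.243, 0.716, 0.584, -0.296]
contact_force: [0.1, 2.7, 3.9]
gripper_width: 0.699
```

```bash
python3 st.py
python3 - <<'E'
from h import *
r=load()
crop(r["side"]["pixels"],130,230,150,140,5,"pics/s15.png")
E
```

```text
t 20.0 q [0.14, 0.67, -0.15, 2.06, 1.11, 1.0, -1.1] F [0.1, 2.7, 3.9] w 0.699
tcp [ 0.4785 -0.2834  0.0657] grasp [ 0.4777 -0.2876  0.0614] ytool [ 0.98  -0.2    0.002] ztool [-0.14  -0.693 -0.707]
grasp rack frame 0.0082 -0.5592
```

View pics/s15.png

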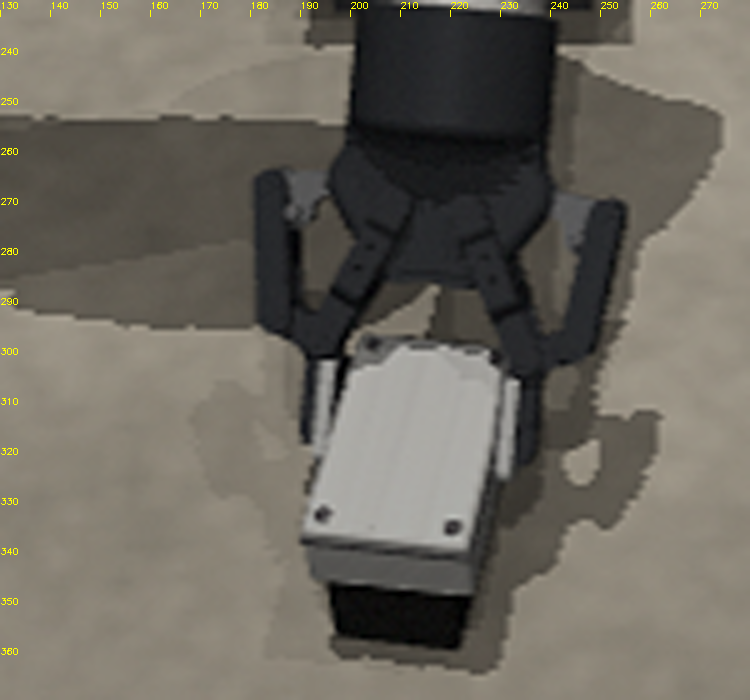

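Emit:
{"op": "move_arm", "data": {
  "steps": [-1,0,0,1,0,0,0,-1,0,0,2,0,0,0,-1,0,0,3,0,0,0,-1,0,0,4,0,0,0,-1,0,0,4,0,0,0,-1,0.1,1.5,2,0,0,3.9,-1,0.2,3,1.5,0,0,3.9,-1,0.2,3.2,1.5,8.16,-0.55,0]
}}

```text
t: 20.9
eef_pos: [0.4813, -0.2039, 0.2541]
tool_rot: [0.214, 0.691, 0.651, -0.23]
contact_force: [-0.2, 0.4, -3.0]
gripper_width: 0.691
```

Emit:
{"op": "move_arm", "data": {
  "steps": [-1,0.2,3.2,1,8.16,-0.55,0,-1,0.2,3.2,0,8.16,-0.55,0,-1,0.2,3.2,0,8.16,-0.55,0,-1,0.2,3.2,0,8.16,-0.55,0,-1,0.2,3.2,0,8.16,-0.55,0,-1,0.2,3.2,0,8.16,-0.55,0,-1,0.2,3.2,0,8.16,-0.55,0,-1,0.2,3.2,0,8.16,-0.55,0]
}}

```text
t: 21.7
eef_pos: [0.4994, 0.0493, 0.2664]
tool_rot: [-0.168, 0.708, 0.661, 0.184]
contact_force: [-0.1, 0.2, -3.5]
gripper_width: 0.695
```

Emit:
{"op": "move_arm", "data": {
  "steps": [-1,0.2,3.2,0,8.16,-0.55,0,-1,0.2,3,0,8.16,-0.55,0,-1,0,0,0,0,0,0]
}}

```text
t: 22.0
eef_pos: [0.5014, 0.1112, 0.2636]
tool_rot: [-0.263, 0.675, 0.63, 0.28]
contact_force: [-0.4, -1.0, -3.0]
gripper_width: 0.697
```

```bash
python3 st.py
python3 - <<'E'
from h import *
r=load()
crop(r["top"]["pixels"],150,180,170,140,4,"pics/t16.png")
crop(r["side"]["pixels"],150,30,150,150,4,"pics/s16.png")
E
```

```text
t 22.0 q [0.58, 0.35, -0.6, 2.02, -0.76, 0.94, 0.44] F [-0.4, -1.0, -3.0] w 0.697
tcp [0.5014 0.1112 0.2636] grasp [0.5017 0.1155 0.2593] ytool [ 0.998 -0.069 -0.003] ztool [ 0.047  0.708 -0.705]
grasp rack frame 0.0052 -0.1554
```

View pics/t16.png

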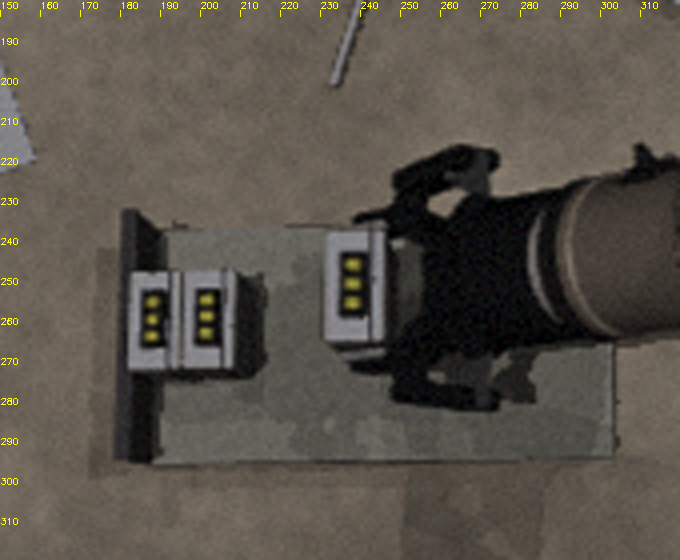

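View pics/s16.png

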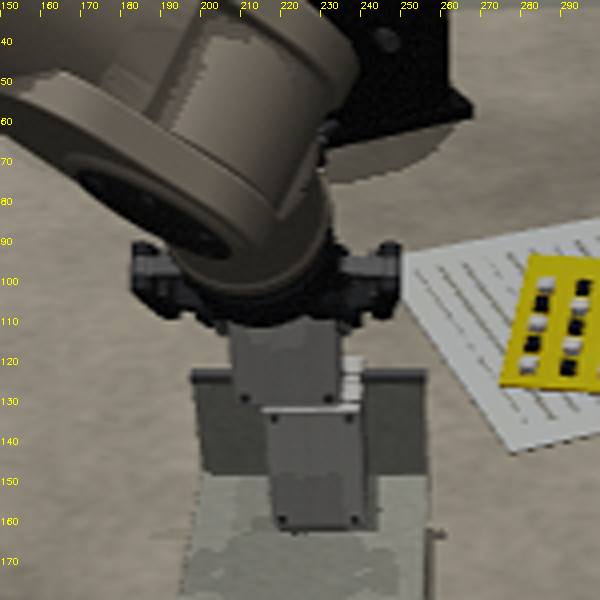

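Emit:
{"op": "move_arm", "data": {
  "steps": [-1,0.08,0.76,-2.8,0,0,0,-1,0.08,0.76,-2.8,0,0,0,-1,0.08,0.76,-2.8,0,0,0,-1,0.08,0.76,-2.8,0,0,0,-1,0.08,0.76,-2.8,0,0,0,-1,0,0,-0.8,0,0,0,-1,0,0,-0.3,0,0,0,-1,0,0,0,0,0,0]
}}

```text
t: 22.9
eef_pos: [0.5081, 0.1484, 0.1152]
tool_rot: [-0.259, 0.675, 0.631, 0.28]
contact_force: [0.4, -0.2, -1.3]
gripper_width: 0.693
```

```bash
python3 st.py
```

```text
t 22.9 q [0.51, 0.63, -0.63, 2.1, -0.82, 0.6, 0.63] F [0.4, -0.2, -1.3] w 0.693
tcp [0.5081 0.1484 0.1152] grasp [0.5084 0.1526 0.1109] ytool [ 0.998 -0.069  0.003] ztool [ 0.051  0.704 -0.708]
grasp rack frame 0.0094 -0.1179
```

Emit:
{"op": "move_arm", "data": {
  "steps": [-1,-0.25,0,-0.3,0,0,0,-1,0,0,-0.2,0,0,0,-1,0,0,-0.2,0,0,0,-1,0,0,0,0,0,0]
}}

```text
t: 23.3
eef_pos: [0.505, 0.1488, 0.1089]
tool_rot: [-0.261, 0.675, 0.631, 0.281]
contact_force: [-5.6, -7.7, 14.9]
gripper_width: 0.696
```

Emit:
{"op": "move_arm", "data": {
  "steps": [-1,0,0,-0.1,0,0,0,-1,0,0,-0.1,0,0,0,-1,0,0,0,0,0,0]
}}

```text
t: 23.6
eef_pos: [0.505, 0.1488, 0.1088]
tool_rot: [-0.262, 0.674, 0.631, 0.282]
contact_force: [-12.4, -18.5, 35.7]
gripper_width: 0.695
```

Emit:
{"op": "move_arm", "data": {
  "steps": [-1,0,0,0.2,0,0,0,-1,0,0,0,0,0,0]
}}

```text
t: 23.8
eef_pos: [0.5052, 0.1487, 0.1089]
tool_rot: [-0.26, 0.675, 0.631, 0.281]
contact_force: [-4.2, -8.8, 13.8]
gripper_width: 0.696
```

```bash
python3 st.py
```

```text
t 23.8 q [0.52, 0.64, -0.64, 2.1, -0.82, 0.59, 0.64] F [-4.2, -8.8, 13.8] w 0.696
tcp [0.5052 0.1487 0.1089] grasp [0.5055 0.153  0.1047] ytool [ 0.998 -0.069  0.003] ztool [ 0.051  0.706 -0.707]
grasp rack frame 0.0065 -0.1178
```

Emit:
{"op": "move_arm", "data": {
  "steps": [-1,0,0,0.12,0,0,0,-1,0.03,0.5,0,0,0,0,-1,0.04,0.5,0,0,0,0,-1,0.03,0.5,0,0,0,0,-1,0.04,0.5,0,0,0,0,-1,0.03,0.4,0,0,0,0,-1,0,0,0,0,0,0]
}}

```text
t: 24.5
eef_pos: [0.5067, 0.1741, 0.1089]
tool_rot: [-0.26, 0.675, 0.631, 0.28]
contact_force: [2.1, 1.4, 0.9]
gripper_width: 0.697
```

```bash
python3 st.py
python3 - <<'E'
from h import *
r=load()
crop(r["top"]["pixels"],160,220,80,70,8,"pics/t17.png")
crop(r["side"]["pixels"],180,110,90,80,7,"pics/s17.png")
E
```

```text
t 24.5 q [0.48, 0.64, -0.65, 2.1, -0.84, 0.55, 0.62] F [2.1, 1.4, 0.9] w 0.697
tcp [0.5067 0.1741 0.1089] grasp [0.507  0.1783 0.1047] ytool [ 0.998 -0.068  0.003] ztool [ 0.05   0.705 -0.707]
grasp rack frame 0.0063 -0.0924
```

View pics/t17.png

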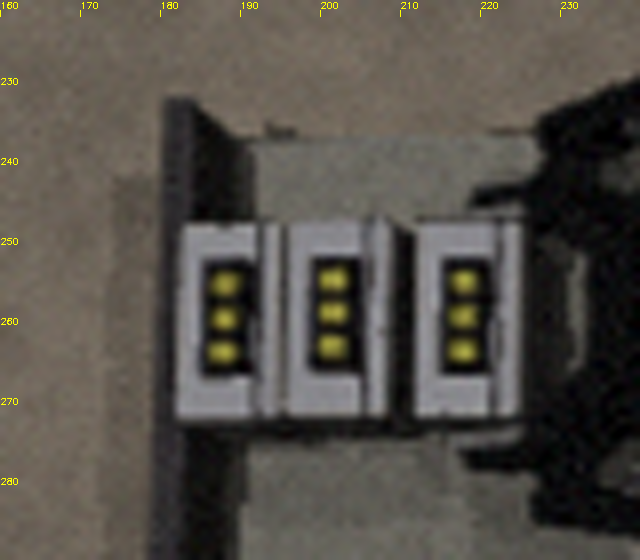

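View pics/s17.png

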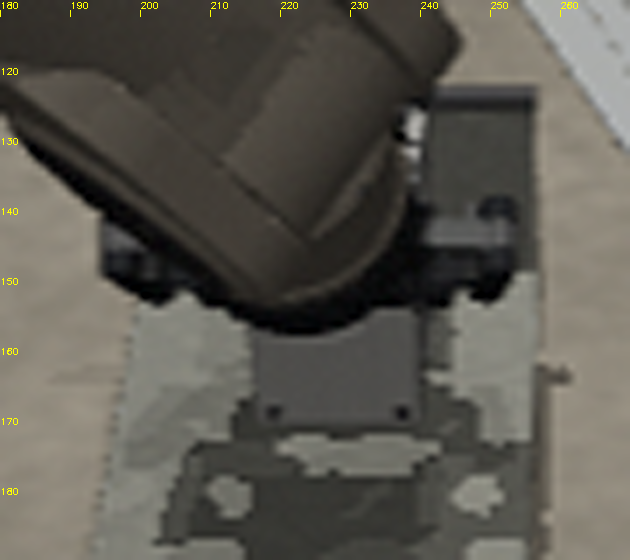

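Emit:
{"op": "move_arm", "data": {
  "steps": [-1,0.03,0.4,0,0,0,0,-1,0.01,0.2,0,0,0,0,-1,0.01,0.1,0,0,0,0,-1,0,0,0,0,0,0]
}}

```text
t: 25.0
eef_pos: [0.5073, 0.1797, 0.109]
tool_rot: [-0.26, 0.675, 0.631, 0.28]
contact_force: [-0.0, -5.0, 8.6]
gripper_width: 0.692
```

Emit:
{"op": "move_arm", "data": {
  "steps": [-1,0.01,0.1,0,0,0,0,-1,0,0,0,0,0,0]
}}

```text
t: 25.2
eef_pos: [0.5074, 0.1806, 0.1089]
tool_rot: [-0.26, 0.675, 0.631, 0.28]
contact_force: [-0.6, -5.8, 9.1]
gripper_width: 0.692
```

Emit:
{"op": "move_arm", "data": {
  "steps": [-1,0.01,0.1,0,0,0,0,-1,0.01,0.1,0,0,0,0,-1,0,0,0,0,0,0]
}}

```text
t: 25.5
eef_pos: [0.5075, 0.1813, 0.109]
tool_rot: [-0.26, 0.676, 0.63, 0.28]
contact_force: [-3.9, -13.6, 16.9]
gripper_width: 0.696
```

Emit:
{"op": "move_arm", "data": {
  "steps": [-1,0,0.1,0,0,0,0,-1,0,0,0,0,0,0]
}}

```text
t: 25.7
eef_pos: [0.5075, 0.1813, 0.1089]
tool_rot: [-0.259, 0.676, 0.63, 0.28]
contact_force: [-6.1, -20.7, 22.9]
gripper_width: 0.691
```

```bash
python3 st.py
python3 - <<'E'
from h import *
r=load()
crop(r["top"]["pixels"],160,220,80,70,8,"pics/t18.png")
E
```

```text
t 25.7 q [0.47, 0.64, -0.66, 2.1, -0.85, 0.54, 0.61] F [-6.1, -20.7, 22.9] w 0.691
tcp [0.5075 0.1813 0.1089] grasp [0.5078 0.1855 0.1047] ytool [ 0.997 -0.071  0.002] ztool [ 0.052  0.704 -0.709]
grasp rack frame 0.0067 -0.0851
```

View pics/t18.png

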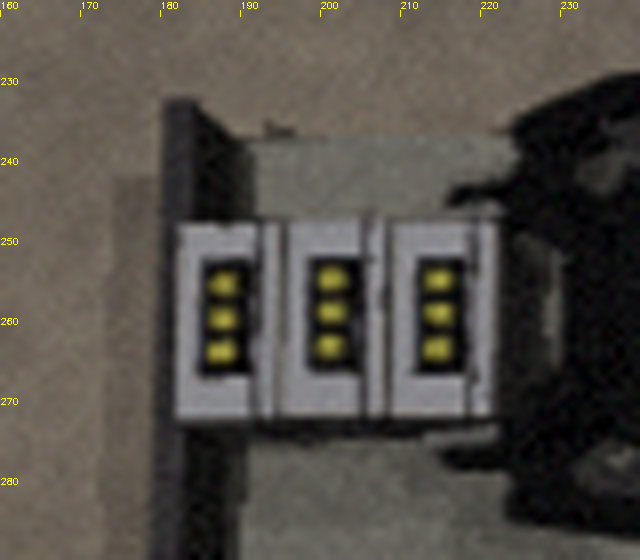

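Emit:
{"op": "move_arm", "data": {
  "steps": [-1,-0.01,-0.2,0.05,0,0,0,-1,0,0,0,0,0,0,1,0,0,0,0,0,0,1,0,0,0,0,0,0,1,0,0,0,0,0,0]
}}

```text
t: 26.3
eef_pos: [0.5064, 0.1828, 0.1089]
tool_rot: [-0.261, 0.675, 0.631, 0.28]
contact_force: [-0.2, 0.3, -0.6]
gripper_width: 0.998
```

Emit:
{"op": "move_arm", "data": {
  "steps": [1,-0.05,-1,1,0,0,0,1,-0.1,-2,2,0,0,0,1,-0.2,-3,3,0,0,0,1,-0.2,-3,3,0,0,0,1,-0.2,-3,3,0,0,0,1,-0.2,-3,3,0,0,0,1,0,-4,2,0,0,0,1,0,-4,2,0,0,0]
}}

```text
t: 27.1
eef_pos: [0.497, -0.0486, 0.3003]
tool_rot: [-0.26, 0.675, 0.631, 0.28]
contact_force: [1.5, 0.5, -0.2]
gripper_width: 1.001
```

```bash
python3 st.py
python3 - <<'E'
from h import *
import pickle
r=load();pickle.dump(r,open("r20.pkl","wb"))
crop(r["top"]["pixels"],160,220,80,70,8,"pics/t19.png")
crop(r["side"]["pixels"],180,110,90,80,7,"pics/s19.png")
cv2.imwrite("pics/full.png",r["top"]["pixels"][:,:,::-1])
E
```

```text
t 27.1 q [0.78, 0.36, -0.48, 1.88, -0.64, 1.23, 0.54] F [1.5, 0.5, -0.2] w 1.001
tcp [ 0.497  -0.0486  0.3003] grasp [ 0.4973 -0.0444  0.296 ] ytool [ 0.998 -0.067  0.002] ztool [ 0.049  0.705 -0.708]
grasp rack frame 0.0115 -0.3152
```

View pics/t19.png

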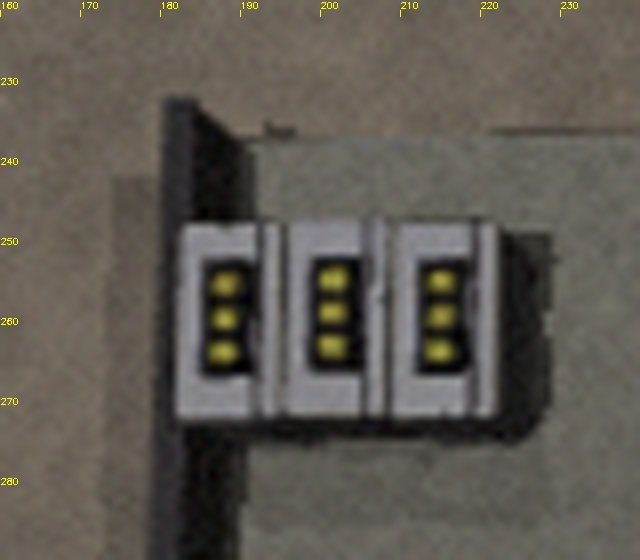

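View pics/s19.png

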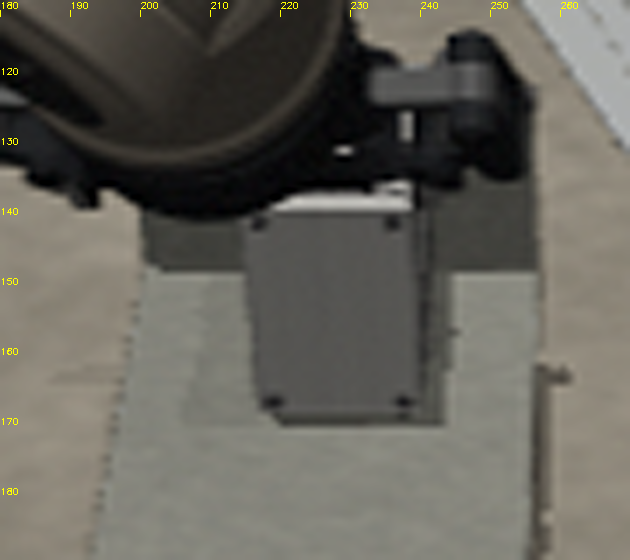

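View pics/full.png

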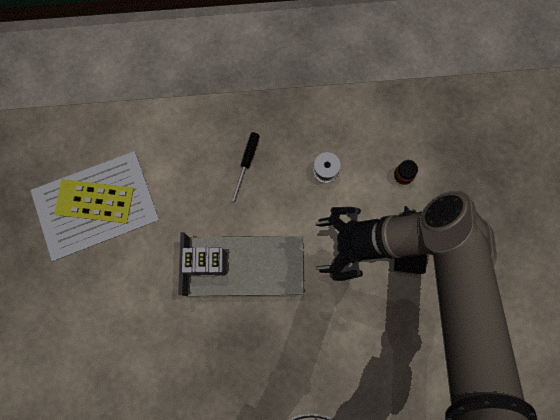

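Run:
```python
from h import *
import pickle
r=pickle.load(open("r20.pkl","rb"))
rx,ry=np.array([.9978,-.0669]),np.array([.0669,.9978])
for n,u,v in [("C +x-y",222,247.2),("C -x-y",221.5,271.5),("A +x+y",182.3,247.3),("A -x+y",181.5,271.6),("B +x-y",207.8,246.9),("B-x -y",207.8,271.5)]:
    p=ray(r["top"],u,v,.14)[:2]-[.5069,.2709];print(n,(p@rx).round(4),(p@ry).round(4))
```

```text
C +x-y 0.0337 -0.0967
C -x-y -0.0243 -0.0964
A +x+y 0.0348 -0.0015
A -x+y -0.0231 -0.0014
B +x-y 0.0349 -0.0627
B-x -y -0.0238 -0.0639
```

Run:
```python
from station import order,status
print(order.hand_in()); print(status.get_obs()["t"])
```

```text
the job is handed in; nothing more can be done
None
the job is handed in; nothing more can be done
```

All three housings now stand on the rack, sockets up, in one tight row against the end panel. I handed the job in at about 27 s of the 58 s allowed, and it reports no verdict.

- **What I did:** I first gripped housing_a and slid it up to the end panel. Then I took the upper housing and after it the lower one from the pile. Each was turned 90° onto its end, set down with light contact on the board and pushed against the row. The y force on the gripper when each met the row was about 14 N and 21 N.
- **Position:** In the last top image the row runs from 1.5 mm to 96.7 mm from the panel face, against an ideal of 0 to 96 mm. That puts the last housing's centre at about 80.7 mm, with a limit of 85.5 mm.
- **Alignment:** The narrow sides agree within about 1.5 mm. The faces look square to the panel within about 0.02 rad, and I saw no gap or lean.
- **Other things:** In the last top view the solder reel, jar and screwdriver look unmoved. The arm had backed well clear before I handed in.
- **Disagreements:** Lowering the second housing, the board contact came about 2 mm sooner than the first had led me to expect. The downward press briefly showed about 36 N vertically (about 42 N in all) at the wrist, through the held housing. The limits are 120 N at the wrist and 40 N for the arm or gripper body on anything. I lifted slightly before sliding it on.
- **Not checked:** I measured the final row mainly from the top camera, because the arm partly hid it from the side camera.

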